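# Fit the bobbin and hold the sander's run lever in its third notch

### The arm

A 6-joint arm with a two-finger parallel gripper is mounted at the origin on the work surface; the furniture and walls round the work are solid. World frame = base frame: x ahead of the robot, y to its left, z up, the work surface at z = 0. Lengths are in m, angles in rad, forces in N, time in s.
With the tool pointing down it reaches from about 0.25 to 0.775 m from the base axis. Payload 4 kg.
Tool frame: the origin (TCP) lies where the fingers leave the gripper's body, on its centre line; the fingertips stand 97 mm ahead of it and the grasp point (between the pads) lies 78 mm ahead of it; z points along the fingers, x is the direction in which the jaws open and shut, and the axes are right-handed (so a half turn about z gives the same grasp; the last joint's range is limited). The gripper opens to 94 mm and grips with 3 to 60 N. Pads are 16 mm wide; open, the fingers measure 119 mm over their backs; the gripper's body (75 mm by 177 mm) begins 78 mm behind the grasp point.
Start: joints at [1.131, 0.087, 1.371, -0, 1.684, -0.103], TCP at [0.182, 0.519, 0.303] pointing down, gripper open.
Joint ranges: [-3.1, 3.1], [-0.76, 2.03], [0.27, 2.55], [-1.08, 4.22], [0.17, 2.65], [-2.57, 2.57]. Speed limits (rad/s): [2.79, 2.79, 3.14, 3.14, 3.14, 3.14].

### API

Orientations are given as [roll, pitch, yaw] about the fixed x, y, z axes, in that order (R = Rz(yaw) Ry(pitch) Rx(roll)).
In Python, from bench import * gives the robot as it stands.
- The arm moves only by the tool jog_arm, never from a script. Its argument "moves" is a list of rows, each a list of 7 numbers: the turn, a rotation vector about the world's x, y, z in rad, then the shift along the world's x, y, z in mm, then the finger opening in mm, from 0 to 94. In form: [[rx, ry, rz, tx, ty, tz, fingers], ...]. A call has 1 to 12 rows; each row shifts and turns the commanded pose from where the row before left it; what a row does not reach is not made up. A row lasts 1/8 s, in which the tool goes at most 62.5 mm and 10.7 degrees, less where a joint would pass 70% of its speed; a pose out of reach is approached as far as the arm can. A call is refused whole if a number of a shift passes 62.5 or a number of a turn 0.188, either way. A call with a gripper value outside its range is refused whole. The fingers move at their own pace and stop on an object; the grip force is fixed at half the most. Time passes only in rows, so rows that do not move let the fingers close. It gives the time, the measured TCP pose, the force and the opening at its end, in the units of the state.
- get_obs(): the state, without advancing time (a new reading comes with each control period).
- snapshot(name): name is "side" or "top" or "wrist"; returns the picture (480x640x3 uint8, red, green, blue); there is no depth.
- get_calibration(name): a dict with "camera_matrix" (3x3 intrinsics, pixels), "R" (3x3) and "t" (3): a world point X has camera coordinates R X + t. Camera axes: x right, y down, z forward; pixel columns grow to the right and rows downward; lengths in m; the calibration is good to about 2 mm. The wrist camera is an equidistant fisheye: a pixel r from the principal point sees the ray r / f radians off the axis. A picture is of the moment at which its call begins: read the wrist's pose just before it. get_calibration takes no time and is no camera call; for the wrist camera it gives the pose at the moment of the call.
- close_job(): hands the job in, once; it reports no verdict.
Trained networks look in the newest picture that a camera, given by its name, has taken for a name from the list of things; names that differ only in an ending like _2 or _b are one class to them, and where a whole thing is asked for, a point or a joint stands for the part that bears it (a point fixed in the world has none). Each returns a list of dicts, best first, with "conf" (0 to 1); they miss things now and then, are a little off and sometimes report something else, mostly with a low value. They report only what shows in the picture. A call takes as long as a camera call.
- look_for(label, camera): "bbox" ([left, top, right, bottom] in pixels, round what is visible of it).
The state is a dict: "time": time; "joint_positions": joint angles; "qvel": joint speeds; "joint_torque": joint torques, N m; "tool_pos": TCP position; "ee_rot": TCP orientation; "wrist_force": force on the tool from outside, world axes, zero at the start; "wrist_torque": the same for the moment, N m; "width": finger opening in m.
Only numpy, scipy, OpenCV 4.12 (cv2) and the standard library are available. Lean on these libraries where they do the work, as an engineer would, in place of code of your own. Each camera call takes 0.05 s, during which the arm holds its last target.

### The job

Fit the tall slim sanding bobbin over the upright spindle of the bench sander, right down onto its table, and let go of it. Then press the sprung run lever at the side of the machine down past its first and second notches to the third, which is the lowest, without forcing it, and finish while still holding it down there, as it springs back up when let go. Leave the short fat bobbin and everything else on the saw table where they are.

Things in the scene. Friction and masses are not known exactly. Their poses are not given: they have to be found in the camera images.
- slim_bobbin: The tall slim sanding bobbin, loose: a brown upright tube with black end rings, 44 mm outside diameter, 80 mm tall, with a 20 mm bore right through it; about 120 g. Origin: centre of its lower end; z runs up its axis. It starts upright on the saw table, at either of two spots, the fat bobbin at the other.
- fat_bobbin: The short fat sanding bobbin, loose, not wanted: 66 mm outside diameter, 50 mm tall, with the same bore. Origin: centre of its lower end. Must stay where it is (within 30 mm).
- sander: The bench bobbin sander, fixed: a grey box with an aluminium table on top, 130 mm along its x, 180 mm along its y, its table 60 mm above the saw table. Origin: centre of its underside; its -x side faces the robot, about; its yaw varies. A black dust spigot sticks 22 mm out of its back. The run lever is on its -y side (right as the robot sees it), on a stand reaching 88 mm high, with a round aluminium quadrant on which 1, 2 and 3 dots mark the notches.
- spindle_foot (a point): The foot of the sander's upright steel spindle: the point on the spindle's axis at table height, 60 mm above the saw table. The spindle is 16 mm thick and stands 97 mm above this point, its top 11 mm tapered to 7 mm. A bobbin is fully on when its lower end is at this point.
- lever_axle (a point): The axle of the run lever: a point 85 mm above the saw table; the axle runs level along the sander's y.
- lever_bar (a point): The middle of the lever's black cross bar, a round bar 20 mm thick and 50 mm long along the sander's y, at the free end of the lever; push down on it from above. It lies 85 mm from the axle, towards the sander's -x (the robot). At rest it stands 0.50 rad above level as seen from the axle (centre about 126 mm above the saw table); at the third notch it stands 0.34 rad below level (about 57 mm) and it travels on an arc about the axle.
- run_lever (a joint): Angle of the run lever, rad: 0 at rest (up), growing as the bar is pressed down. First notch at 0.28, second at 0.56, third at 0.84, solid stop at 0.88. The notches are soft: a spring always drives the lever back up to 0 when it is let go. Pressing the bar takes about 3 to 10 N on the way, rising on the way out of rest and of each notch, and about 5 to 9 N to hold it in the third.
- block_plane: A bystander, loose: block plane, 48 x 150 x 62 mm; its origin is the centre of its underside. Must stay where it is (within 30 mm).
- strip_1: A bystander, loose: thin wooden strip, 22 x 348 x 16 mm; its origin is the centre of its underside. Must stay where it is (within 30 mm).

How it is judged:
By the outcome, as a careful person would: the job done as asked, in the order asked, and still so for the second after the job is handed in, while the arm keeps its last pose, push and grip.
It also fails if it takes over 56 s, if anything falls off the work surface, if the arm or the gripper's body presses on something with over 40 N, if the wrist force passes 120 N, or if a joint passes its speed limit or range.

## Working session

There is one attempt and no reset: what is moved stays moved. The work goes in short steps, Python scripts to look and compute and a tool call to move; the robot and the scene stay as the last step left them, time stands still between calls to the robot, and variables do not carry over. Pictures are saved under pics/ and viewed, and the job is handed in when it is done.

Besides the shell and the picture viewer there is one more tool, called as name([rows], argument=value, ...), one row to a line, values as JSON. jog_arm: Moves the arm, as the interface text tells. Its arguments: {"type":"object","properties":{"moves":{"type":"array","items":{"type":"array","items":{"type":"number"}}}},"required":["moves"]}

```bash
mkdir -p pics; ls; python3 - <<'E'
from bench import *
import cv2
o=get_obs();print(o)
for n in("side","top","wrist"):
    im=snapshot(n);cv2.imwrite(f"pics/{n}0.png",im[:,:,::-1])
    for l in("slim_bobbin","fat_bobbin","sander","lever_bar","block_plane","strip_1"):
        print(n,l,[(d["conf"],d["bbox"]) for d in look_for(l,n)[:2]])
    print(get_calibration(n))
E
```

```text
pics
{'time': 0.0, 'joint_positions': array([ 1.13089717e+00,  8.79796228e-02,  1.37225796e+00,  1.03533743e-05,
        1.68356865e+00, -1.03122555e-01]), 'qvel': array([ 0.00061104,  0.00120519, -0.00070264, -0.00054911,  0.0015442 ,
       -0.00113143]), 'joint_torque': array([ 1.28230934e-05, -3.40182388e+01, -3.02419496e+01,  7.15663726e-02,
        3.29946668e-02, -1.78744003e-04]), 'tool_pos': array([0.1816188 , 0.5188006 , 0.30148859]), 'ee_rot': array([-3.14135455e+00,  2.20076509e-03,  1.23402114e+00]), 'wrist_force': array([-0.05504249,  0.48112614, -0.02705302]), 'wrist_torque': array([ 0.00909893, -0.02931976, -0.0342333 ]), 'width': 0.09414170146621251}
side slim_bobbin [(0.91, [312.1, 279.9, 340.9, 333.1]), (0.22, [383.0, 294.3, 423.9, 342.7])]
side fat_bobbin [(0.72, [383.5, 295.2, 426.5, 343.3])]
side sander [(0.82, [317.6, 178.2, 420.1, 272.8])]
side lever_bar [(0.94, [355.0, 214.6, 405.4, 243.7])]
side block_plane [(0.59, [318.2, 321.0, 348.0, 393.3])]
side strip_1 []
{'camera_matrix': array([[607.56311335,   0.        , 324.26751981],
       [  0.        , 607.563
[... 764 characters left out ...]
9943278, -0.02276415],
       [-0.997224  , -0.02315068, -0.07076964],
       [ 0.07020249,  0.02445728, -0.9972329 ]]), 't': array([-0.21674365,  0.45892897,  1.06455956])}
wrist slim_bobbin []
wrist fat_bobbin []
wrist sander []
wrist lever_bar []
wrist block_plane []
wrist strip_1 []
{'camera_matrix': array([[371.64829954,   0.        , 320.19511413],
       [  0.        , 371.64829954, 244.32881182],
       [  0.        ,   0.        ,   1.        ]]), 'R': array([[ 3.30553002e-01,  9.43787267e-01,  5.54735119e-04],
       [ 9.13117799e-01, -3.19959810e-01,  2.52668964e-01],
       [ 2.38643244e-01, -8.30139461e-02, -9.67552628e-01]]), 't': array([-0.55113438, -0.02594853,  0.38989273])}
```

View pics/side0.png

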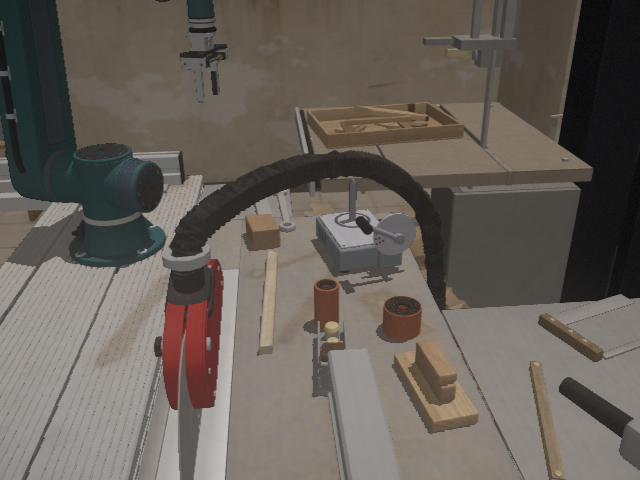

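View pics/top0.png

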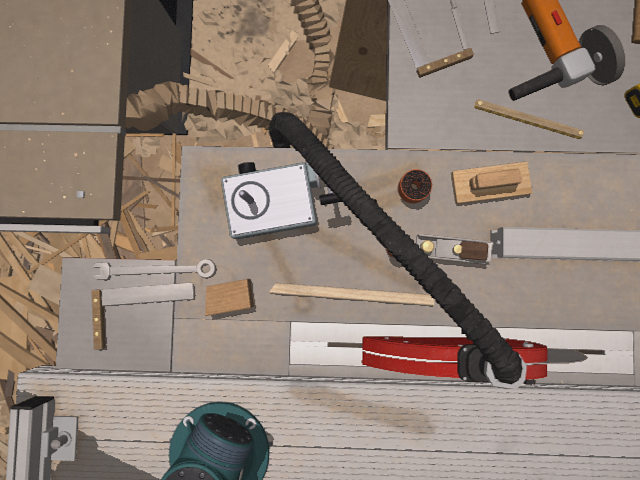

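View pics/wrist0.png

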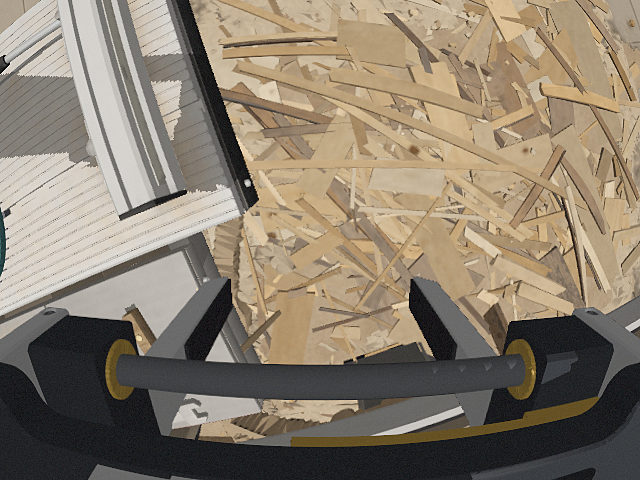

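The side view shows the slim bobbin at about (326,303), the fat one at (402,318), and the sander with its spindle at (352,205). A black hose arches over the work, and from the top it hides the slim bobbin. Next I'll triangulate the objects and the hose.

```bash
cat > h.py <<'E'
from bench import *
import numpy as np, cv2
C={n:get_calibration(n) for n in("side","top")}
def ray(n,p):
    c=C[n];R=np.array(c["R"]);o=-R.T@c["t"];d=R.T@np.linalg.inv(c["camera_matrix"])@np.array([p[0],p[1],1.]);return o,d/np.linalg.norm(d)
def onz(n,p,z):
    o,d=ray(n,p);return o+d*(z-o[2])/d[2]
def tri(ps,pt):
    o1,d1=ray("side",ps);o2,d2=ray("top",pt)
    s=np.linalg.lstsq(np.c_[d1,-d2],o2-o1,rcond=None)[0];a=o1+d1*s[0];b=o2+d2*s[1];return (a+b)/2,np.linalg.norm(a-b)
def proj(n,X):
    c=C[n];q=c["camera_matrix"]@(c["R"]@np.array(X)+c["t"]);return q[:2]/q[2]
E
python3 - <<'E'
from h import *
np.set_printoptions(precision=4,suppress=True)
print("cams",ray("side",(0,0))[0],ray("top",(0,0))[0])
print("fat top",tri((402,305),(415,186)))
print("sander spindle top",tri((352,180),(243,193)))
for z in(0,.08): print(onz("side",(326,327-3 if z==0 else 285),z))
for z in(0,.05): print("fat",onz("top",(415,186),z))
# hose centreline
s=np.array([(190,238),(205,215),(235,195),(270,178),(310,165),(345,160),(375,168),(400,185),(418,207),(430,235),(436,265),(440,300)],float)
t=np.array([(505,365),(478,335),(450,300),(425,270),(400,243),(375,215),(350,185),(325,155),(305,132),(290,122),(280,128)],float)
# match by epipolar: dense
def dense(a,n=300):
    u=np.r_[0,np.cumsum(np.linalg.norm(np.diff(a,axis=0),axis=1))];v=np.linspace(0,u[-1],n);return np.c_[np.interp(v,u,a[:,0]),np.interp(v,u,a[:,1])]
S=dense(s)
for p in dense(t,16):
    r=[tri(q,p) for q in S];k=np.argsort([x[1] for x in r])[:1]
    print(p,[(S[i].round(),r[i][0],round(r[i][1],4)) for i in k])
E
```

```text
cams [ 0.353  -1.2666  0.6178] [ 0.3883 -0.232   1.0892]
fat top (array([ 0.5647, -0.3922,  0.0465]), np.float64(0.00020455440310973))
sander spindle top (array([ 0.5244, -0.0562,  0.1516]), np.float64(0.004875358170890239))
[ 0.4347 -0.3678  0.    ]
[ 0.4355 -0.3669  0.08  ]
fat [ 0.5724 -0.3994  0.    ]
fat [ 0.564  -0.3917  0.05  ]
[505. 365.] [(array([195., 231.]), array([ 0.2435, -0.5057,  0.2604]), np.float64(0.0001))]
[489.9778 348.3086] [(array([216., 208.]), array([ 0.2719, -0.4759,  0.2803]), np.float64(0.0003))]
[475.157  331.4463] [(array([235., 195.]), array([ 0.2983, -0.4507,  0.2882]), np.float64(0.0001))]
[461.1289 313.9111] [(array([254., 186.]), array([ 0.3249, -0.428 ,  0.292 ]), np.float64(0.0001))]
[447.0289 296.4347] [(array([271., 178.]), array([ 0.3513, -0.4053,  0.2954]), np.float64(0.0001))]
[432.653  279.1836] [(array([288., 172.]), array([ 0.377 , -0.3831,  0.2946]), np.float64(0.0008))]
[417.8651 262.2943] [(array([304., 167.]), array([ 0.4031, -0.3601,  0.2939]), np.float64(0.0002))]
[402.6084 245.817 ] [(array([318., 164.]), array([ 0.428 , -0.3366,  0.2899]), np.float64(0.0006))]
[387.6009 229.1131] [(array([333., 162.]), array([ 0.4541, -0.3133,  0.2842]), np.float64(0.0007))]
[372.7363 212.2835] [(array([347., 161.]), array([ 0.4813, -0.2898,  0.277 ]), np.float64(0.0006))]
[358.3603 195.0324] [(array([363., 165.]), array([ 0.5114, -0.2669,  0.2603]), np.float64(0.0003))]
[343.9844 177.7813] [(array([378., 170.]), array([ 0.5428, -0.2429,  0.2409]), np.float64(0.0007))]
[329.6085 160.5302] [(array([394., 181.]), array([ 0.5788, -0.2175,  0.2084]), np.float64(0.0007))]
[314.9885 143.4868] [(array([412., 199.]), array([ 0.6216, -0.1886,  0.1573]), np.float64(0.0004))]
[298.9812 127.9875] [(array([430., 236.]), array([ 0.6774, -0.1496,  0.0554]), np.float64(0.0039))]
[280. 128.] [(array([437., 273.]), array([ 0.7131, -0.096 , -0.0674]), np.float64(0.0))]
```

```bash
python3 - <<'E'
import cv2
a=cv2.imread("pics/side0.png")[140:360,230:450];cv2.imwrite("pics/sidez.png",cv2.resize(a,None,fx=2.7,fy=2.7,interpolation=cv2.INTER_CUBIC))
a=cv2.imread("pics/top0.png")[100:300,200:460];cv2.imwrite("pics/topz.png",cv2.resize(a,None,fx=3,fy=3,interpolation=cv2.INTER_CUBIC))
E
```

```text
(no output)
```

View pics/sidez.png

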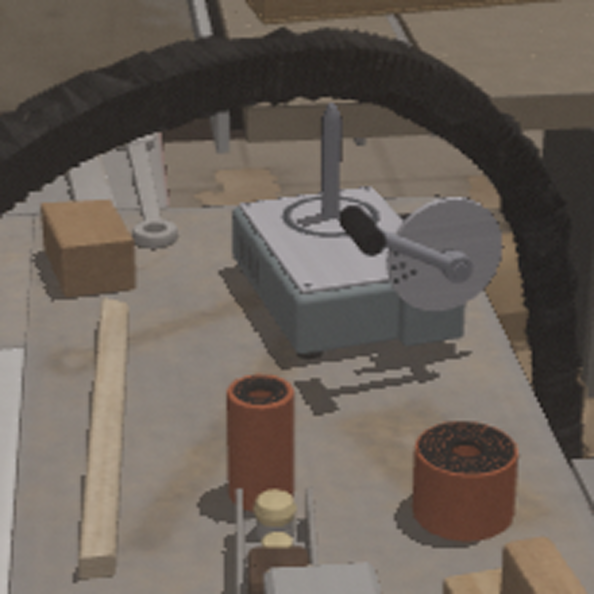

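View pics/topz.png

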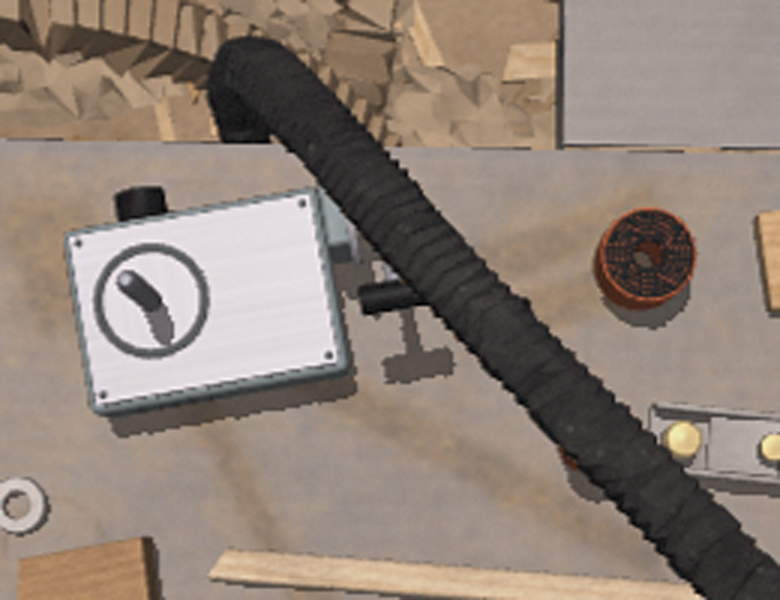

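```bash
python3 - <<'E'
from h import *
np.set_printoptions(precision=4,suppress=True)
print("bob in top",proj("top",(.435,-.367,.08)),proj("top",(.435,-.367,0)))
for p in [(417,235),(415,259),(490,240),(488,266)]: print("plane top",p,onz("top",p,.03),onz("top",p,0))
print("knob tri",tri((331,327),(427,247)))
for p in [(272,285),(272,293),(433,298)]: print("strip",onz("top",p,.016))
# lever bar : both ends
c=[tri((368,227),(331,199)),tri((361,219),(322,199))];print(c)
for p in [(320.5,199),(330,198),(340,197)]: print("bar",onz("top",p,.126))
# sander corners table z=.06 from crop
for p in [(65,235),(315,190),(345,370),(97,410)]:
    q=(200+p[0]/3,100+p[1]/3);print("sander corner",onz("top",q,.06))
for p in [(125,278)]:
    print("spindle top t",onz("top",(200+p[0]/3,100+p[1]/3),.157))
print("spindle foot t",onz("top",(200+152/3,100+300/3),.06))
print("spindle side top",onz("side",(230+331/2.7,140+104/2.7),.157)," foot",onz("side",(230+330/2.7,140+215/2.7),.06))
print("spindle tri",tri((230+331/2.7,140+104/2.7),(200+124/3,100+277/3)))
E
python3 - <<'E'
import cv2
a=cv2.imread("pics/side0.png")[260:400,290:430];cv2.imwrite("pics/s2.png",cv2.resize(a,None,fx=4.2,fy=4.2,interpolation=cv2.INTER_CUBIC))
a=cv2.imread("pics/side0.png")[170:270,310:430];cv2.imwrite("pics/s3.png",cv2.resize(a,None,fx=6,fy=6,interpolation=cv2.INTER_CUBIC))
a=cv2.imread("pics/top0.png")[150:250,215:355];cv2.imwrite("pics/t3.png",cv2.resize(a,None,fx=5.5,fy=5.5,interpolation=cv2.INTER_CUBIC))
E
```

```text
bob in top [404.0572 247.7625] [399.0111 249.3739]
plane top (417, 235) [ 0.4645 -0.4002  0.03  ] [ 0.4667 -0.4049  0.    ]
plane top (415, 259) [ 0.4145 -0.3966  0.03  ] [ 0.4153 -0.4013  0.    ]
plane top (490, 240) [ 0.4576 -0.551   0.03  ] [ 0.4596 -0.56    0.    ]
plane top (488, 266) [ 0.4037 -0.547   0.03  ] [ 0.4042 -0.5559  0.    ]
knob tri (array([ 0.4392, -0.4211,  0.03  ]), np.float64(0.0017463416144408914))
strip [ 0.3528 -0.0993  0.016 ]
strip [ 0.3361 -0.0999  0.016 ]
strip [ 0.3344 -0.4372  0.016 ]
[(array([ 0.5276, -0.2208,  0.1166]), np.float64(0.007073774606822998)), (array([ 0.5211, -0.2033,  0.1266]), np.float64(0.0022951565682552254))]
bar [ 0.5223 -0.2005  0.126 ]
bar [ 0.5246 -0.2186  0.126 ]
bar [ 0.5269 -0.2377  0.126 ]
sander corner [0.5698 0.006  0.06  ]
sander corner [ 0.6045 -0.1647  0.06  ]
sander corner [ 0.4813 -0.1885  0.06  ]
sander corner [ 0.4502 -0.0206  0.06  ]
spindle top t [ 0.5266 -0.0548  0.157 ]
spindle foot t [ 0.5263 -0.0554  0.06  ]
spindle side top [ 0.5224 -0.0621  0.157 ]  foot [ 0.5229 -0.0605  0.06  ]
spindle tri (array([ 0.5256, -0.0535,  0.1539]), np.float64(0.004106415629851651))
```

View pics/s2.png

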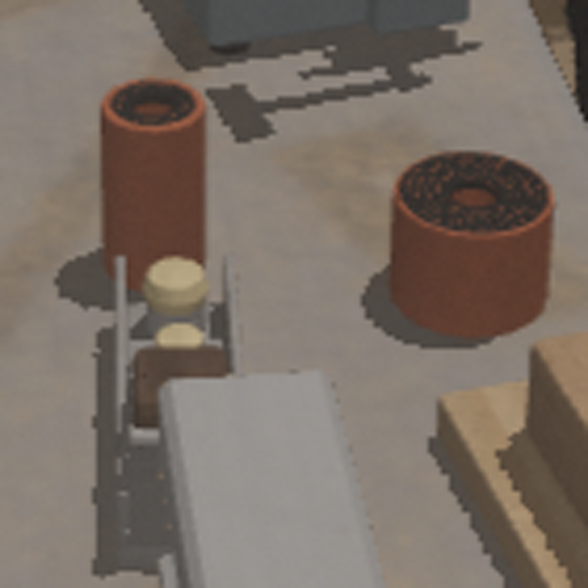

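View pics/s3.png

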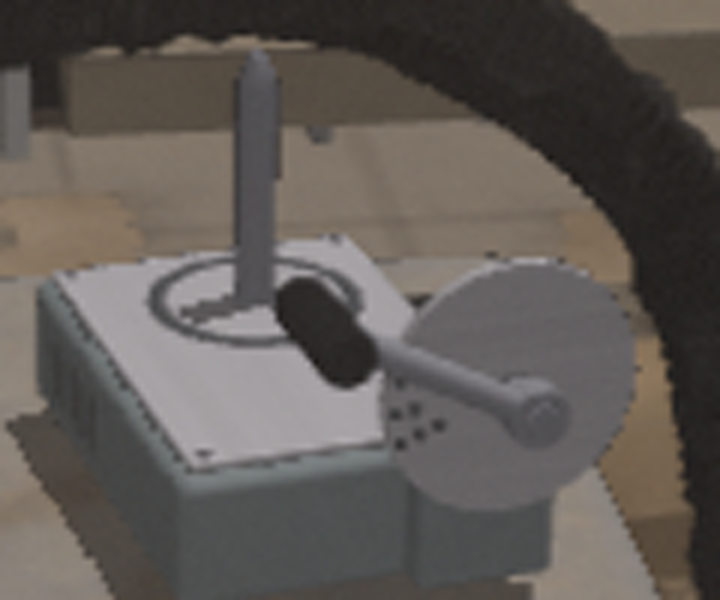

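View pics/t3.png

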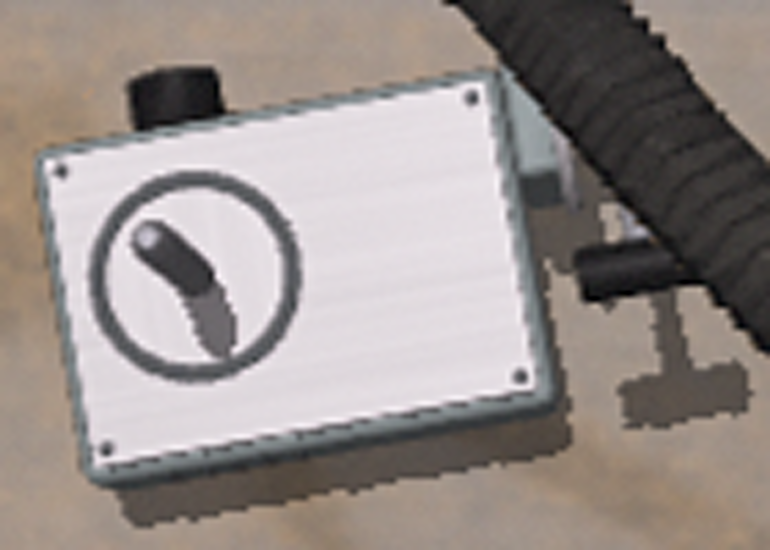

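Measurements that agree with the given sizes: saw table z≈0, slim bobbin at (0.435,-0.367), spindle about (0.525,-0.057), sander yaw about 0.2, lever bar about (0.527,-0.225). The hose underside is at z≈0.26, right above the bobbin. I'll therefore grasp from the robot side with the tool tilted under the hose.

jog_arm([
  [0,0,-0.074,22,-58,0,94],
  [0,0,-0.074,22,-58,0,94],
  [0,0,-0.074,22,-58,0,94],
  [0,0,-0.074,22,-58,0,94],
  [0,0,-0.074,22,-58,0,94],
  [0,0,-0.074,22,-58,0,94],
  [0,0,-0.074,8,-58,0,80],
  [0,0,-0.074,8,-58,0,60],
  [0,0,-0.074,8,-58,0,60],
  [0,0,-0.074,8,-58,0,60],
  [0,0,-0.074,8,-58,0,60],
  [0,0,-0.074,8,-58,0,60],
])

```text
time: 2.55
tool_pos: [0.3616, -0.1789, 0.3031]
ee_rot: [3.141, -0.001, 0.343]
wrist_force: [0.4, 0.3, 0.5]
width: 0.0599
```

jog_arm([
  [-0.15,-0.055,0,2,-2,-20,60],
  [-0.15,-0.055,0,2,-2,-20,60],
  [-0.15,-0.055,0,2,-2,-25,60],
  [-0.15,-0.055,0,2,-2,-30,60],
  [-0.15,-0.055,0,2,-2,-35,60],
  [-0.15,-0.055,0,2,-2,-35,60],
  [0,0,0,0,0,0,60],
])

```text
time: 3.42
tool_pos: [0.3697, -0.1879, 0.1425]
ee_rot: [2.214, 0.006, 0.348]
wrist_force: [-0.1, 0.0, -0.2]
width: 0.06
```

```bash
python3 - <<'E'
from h import *
o=get_obs();print(o["tool_pos"],o["ee_rot"],o["joint_positions"])
for n in("side","wrist","top"):
    im=snapshot(n);cv2.imwrite(f"pics/{n}1.png",im[:,:,::-1])
    for l in("slim_bobbin",): print(n,look_for(l,n)[:2])
E
```

```text
[ 0.36965919 -0.18791324  0.14247903] [2.21414749 0.00550038 0.34807946] [-0.1790786  -0.27881331  2.25525149 -1.05447308  0.9223625   0.04383414]
side [{'bbox': [312.0, 279.7, 341.1, 325.4], 'conf': 0.64}]
wrist [{'bbox': [294.2, 212.9, 358.1, 316.8], 'conf': 0.93}]
top []
```

View pics/side1.png

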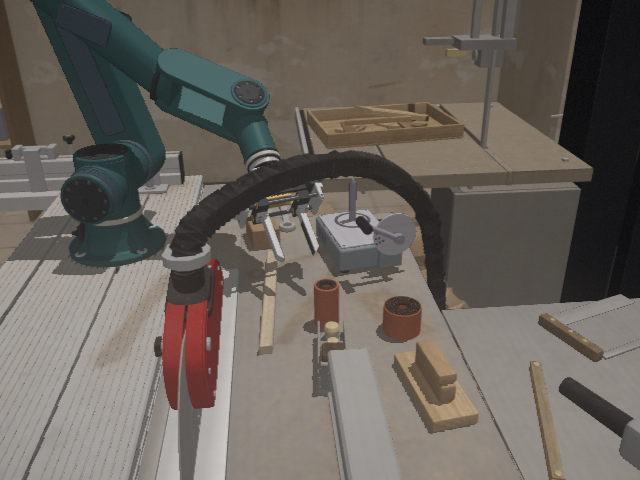

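View pics/wrist1.png

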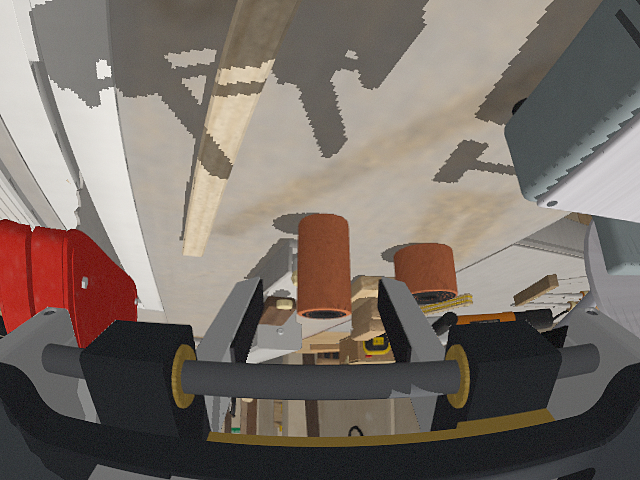

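Wrist view: the bobbin stands at about (325,265), in line with the jaws, and the hose is clear. I'll refine the bobbin position from this view.

```bash
cat >> h.py <<'E'
def wray(p,c=None):
    c=c or get_calibration("wrist");K=c["camera_matrix"];v=np.array([p[0]-K[0,2],p[1]-K[1,2]]);r=np.hypot(*v);th=r/K[0,0]
    d=np.array([*(v/max(r,1e-9)*np.sin(th)),np.cos(th)]);R=np.array(c["R"]);return -R.T@c["t"],R.T@d
def wonz(p,z,c=None):
    o,d=wray(p,c);return o+d*(z-o[2])/d[2]
def wproj(X,c=None):
    c=c or get_calibration("wrist");q=c["R"]@np.array(X)+c["t"];th=np.arctan2(np.hypot(q[0],q[1]),q[2]);u=q[:2]/np.hypot(q[0],q[1]);K=c["camera_matrix"]
    return u*th*K[0,0]+K[:2,2]
E
python3 - <<'E'
from h import *
np.set_printoptions(precision=4,suppress=True)
print("cam",wray((320,244)))
# fit circle model: project bobbin cylinder silhouettes, compare with bbox
bb=np.array([298.,213,351,318])
from scipy.optimize import least_squares
a=np.linspace(0,2*np.pi,60)
def box(x,y):
    P=np.array([wproj((x+.022*np.cos(t),y+.022*np.sin(t),z)) for z in(0,.08) for t in a]);return np.r_[P.min(0),P.max(0)]
print(box(.435,-.367))
r=least_squares(lambda v:box(*v)-bb,[.435,-.367]);print(r.x,r.fun)
E
python3 - <<'E'
import cv2
a=cv2.imread("pics/wrist1.png")[190:340,250:400];cv2.imwrite("pics/w1z.png",cv2.resize(a,None,fx=4,fy=4,interpolation=cv2.INTER_CUBIC))
E
```

```text
cam (array([ 0.3368, -0.0859,  0.1383]), array([ 0.3155, -0.873 , -0.372 ]))
[289.5279 212.9297 343.7717 318.6735]
[ 0.441 -0.365] [-0.6049 -0.0512  0.6118  0.6498]
```

View pics/w1z.png

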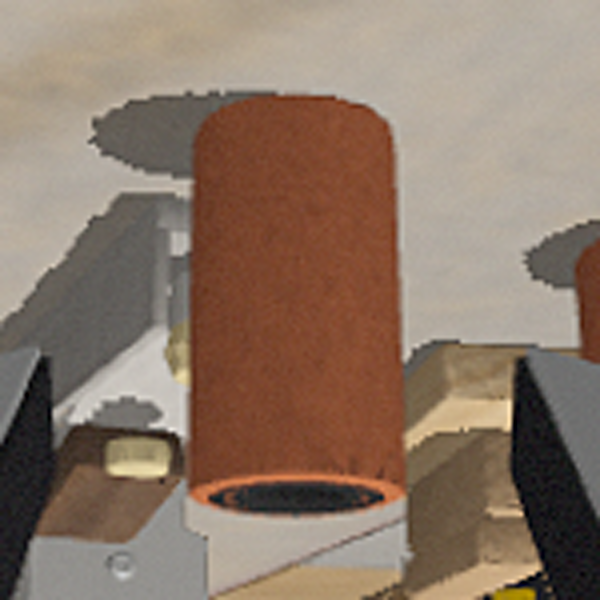

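jog_arm([
  [0,0,0,5,2,-20,60],
  [0,0,0,7,-19,-10,60],
  [0,0,0,7,-19,-10,60],
  [0,0,0,7,-19,0,60],
  [0,0,0,7,-19,0,60],
  [0,0,0,7,-20,0,60],
  [0,0,0,7,-20,0,60],
  [0,0,0,0,0,0,60],
])

```text
time: 4.72
tool_pos: [0.4174, -0.3052, 0.125]
ee_rot: [2.238, -0.006, 0.343]
wrist_force: [-0.9, -0.6, 0.3]
width: 0.0599
```

```bash
python3 - <<'E'
from h import *
o=get_obs();print(o["tool_pos"],o["ee_rot"],o["joint_positions"],o["wrist_force"])
im=snapshot("wrist");cv2.imwrite(f"pics/wrist2.png",im[:,:,::-1])
im=snapshot("side");cv2.imwrite(f"pics/side2.png",cv2.resize(im[140:400,200:460,::-1],None,fx=2.3,fy=2.3))
E
```

```text
[ 0.41737267 -0.30520039  0.12503397] [ 2.23811557 -0.00595709  0.34338933] [-0.47985588 -0.07499806  2.12162452 -1.07828841  0.64721371 -0.06773399] [-0.93863583 -0.64458251  0.28374107]
```

View pics/wrist2.png

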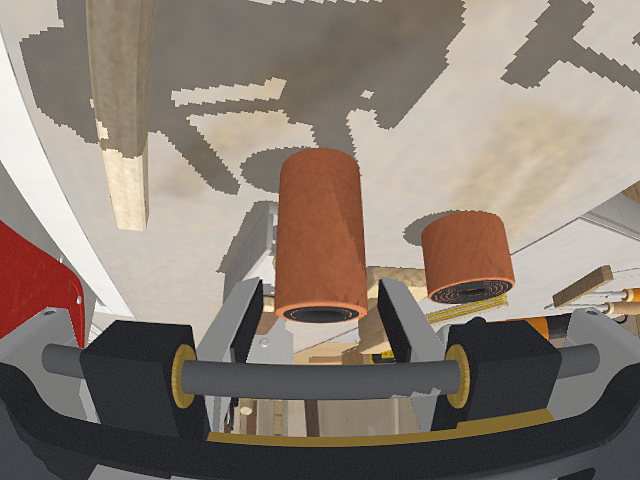

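View pics/side2.png

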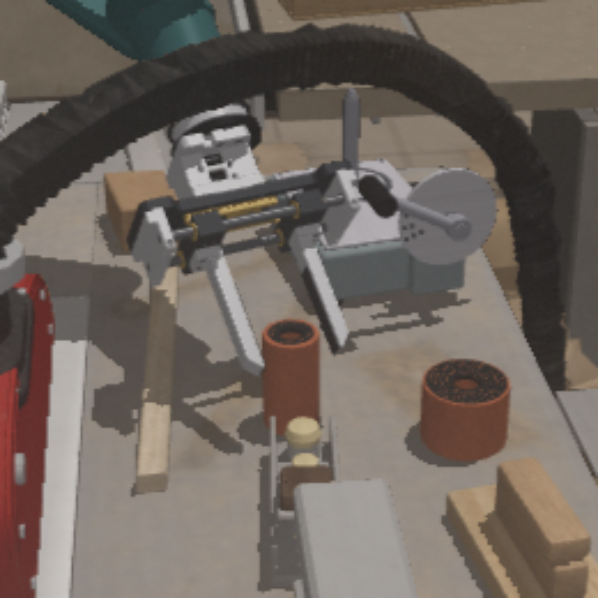

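```bash
python3 - <<'E'
from h import *
from scipy.optimize import least_squares
a=np.linspace(0,2*np.pi,60);c=get_calibration("wrist")
def box(x,y):
    P=np.array([wproj((x+.022*np.cos(t),y+.022*np.sin(t),z),c) for z in(0,.08) for t in a]);return np.r_[P.min(0),P.max(0)]
r=least_squares(lambda v:box(*v)-[275,147,367,324],[.435,-.367]);print(r.x,r.fun)
b=r.x
for phi,th,pb,gz in((-63,.84,7,.06),):
    f=np.radians(phi);A=np.array([np.cos(f),np.sin(f)])
    T=np.r_[b-(.078*np.sin(th)+pb/1000)*A,gz+.078*np.cos(th)]
    print(T,(T-get_obs()["tool_pos"])*1000)
E
```

```text
[ 0.4370923  -0.35672427] [-2.09946628 -0.04918043  2.11339456  3.28803849]
[ 0.40754562 -0.29873564  0.1120621 ] [ -9.21317769   4.95221688 -11.8006576 ]
```

jog_arm([
  [0.03,0.011,0.061,-4,1,-3,60],
  [0.03,0.011,0.061,-4,1,-3,60],
  [0,0,0,0,0,-7,60],
  [0,0,0,0,0,0,60],
])

```text
time: 5.32
tool_pos: [0.4084, -0.3008, 0.1093]
ee_rot: [2.305, -0.006, 0.467]
wrist_force: [0.3, -0.2, -0.1]
width: 0.0597
```

```bash
python3 - <<'E'
from h import *
o=get_obs();print(o["tool_pos"],o["ee_rot"],o["joint_positions"],o["wrist_force"])
im=snapshot("wrist");cv2.imwrite(f"pics/wrist3.png",im[:,:,::-1])
im=snapshot("side");cv2.imwrite(f"pics/side3.png",cv2.resize(im[140:400,200:460,::-1],None,fx=2.3,fy=2.3))
E
```

```text
[ 0.4083786  -0.30080384  0.10928638] [ 2.30503281 -0.00636424  0.46748515] [-0.55476241 -0.11816202  2.16709969 -0.90305869  0.51018511 -0.34215254] [ 0.28303781 -0.21392957 -0.12359236]
```

View pics/wrist3.png

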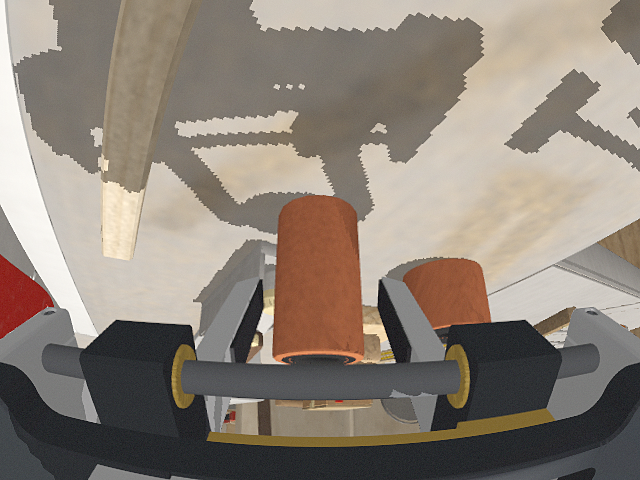

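View pics/side3.png

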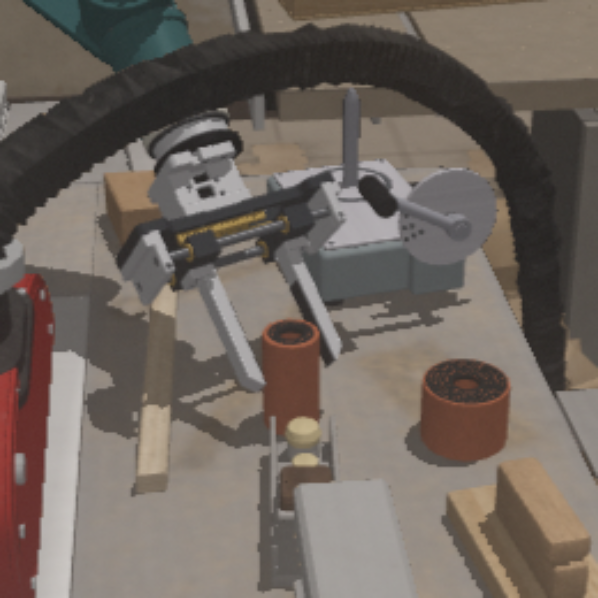

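```bash
python3 - <<'E'
from h import *
from scipy.optimize import least_squares
from scipy.spatial.transform import Rotation as Rn
a=np.linspace(0,2*np.pi,60);c=get_calibration("wrist")
def box(x,y):
    P=np.array([wproj((x+.022*np.cos(t),y+.022*np.sin(t),z),c) for z in(0,.08) for t in a]);return np.r_[P.min(0),P.max(0)]
r=least_squares(lambda v:box(*v)-[273,195,364,367],[.435,-.367]);print(r.x,r.fun)
o=get_obs();R=Rn.from_euler("xyz",o["ee_rot"]).as_matrix();T=o["tool_pos"]
for s in(-1,1):
    for L in(.078,.097):
        X=T+R@[s*.030,0,L];print(s,L,X,proj("side",X),wproj(X,c))
E
```

```text
[ 0.43958781 -0.36129109] [-0.52799354  0.05211485  0.53217294  0.75974271]
-1 0.078 [ 0.40862105 -0.36602235  0.0573454 ] [310.69270201 296.84343651] [255.80022906 310.33272702]
-1 0.097 [ 0.4150675  -0.37857577  0.04462318] [315.08113607 306.7303745 ] [261.61494071 295.22640216]
1 0.078 [ 0.46215936 -0.33893943  0.05775014] [339.47620108 286.92410028] [381.6526464  310.40673905]
1 0.097 [ 0.46860582 -0.35149285  0.04502792] [343.88583991 296.50478133] [376.10848302 295.27678071]
```

jog_arm([
  [0,0,0,3,-6,0,60],
  [0,0,0,0,0,0,50],
  [0,0,0,0,0,0,40],
  [0,0,0,0,0,0,36],
  [0,0,0,0,0,0,36],
])

```text
time: 6.05
tool_pos: [0.4117, -0.3074, 0.1101]
ee_rot: [2.304, -0.007, 0.468]
wrist_force: [-0.3, -0.6, -0.4]
width: 0.0438
```

jog_arm([
  [0,0,0,0,0,10,36],
  [0,0,0,-4,8,5,36],
  [0,0,0,-12,22,5,36],
  [0,0,0,-14,26,8,36],
  [0,0,0,-14,28,10,36],
  [0,0,0,-8,30,20,36],
  [0,0,0,-4,30,35,36],
  [0,0,0,0,30,40,36],
  [0,0,0.05,4,30,35,36],
  [0,0,0,0,0,0,36],
])

```text
time: 7.3
tool_pos: [0.3607, -0.1017, 0.2814]
ee_rot: [2.301, -0.014, 0.522]
wrist_force: [0.3, -0.0, -1.7]
width: 0.0437
```

```bash
python3 - <<'E'
from h import *
o=get_obs();print(o["tool_pos"],o["ee_rot"],o["joint_positions"],o["wrist_force"],o["width"])
im=snapshot("wrist");cv2.imwrite(f"pics/wrist4.png",im[:,:,::-1])
im=snapshot("side");cv2.imwrite(f"pics/side4.png",cv2.resize(im[140:400,200:460,::-1],None,fx=2.3,fy=2.3))
E
```

```text
[ 0.36071496 -0.10174374  0.28139799] [ 2.30078434 -0.01370335  0.52215097] [ 0.01581687 -0.5575264   2.09346085 -0.76126718  1.21757683 -0.37110854] [ 0.28320667 -0.02964079 -1.67495267] 0.043747199028075126
```

View pics/wrist4.png

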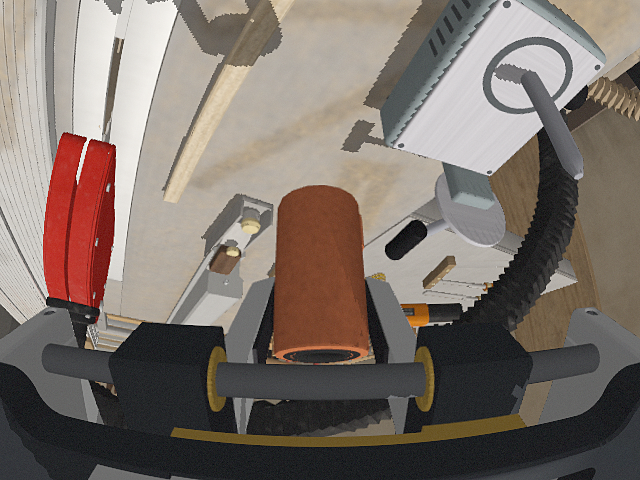

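View pics/side4.png

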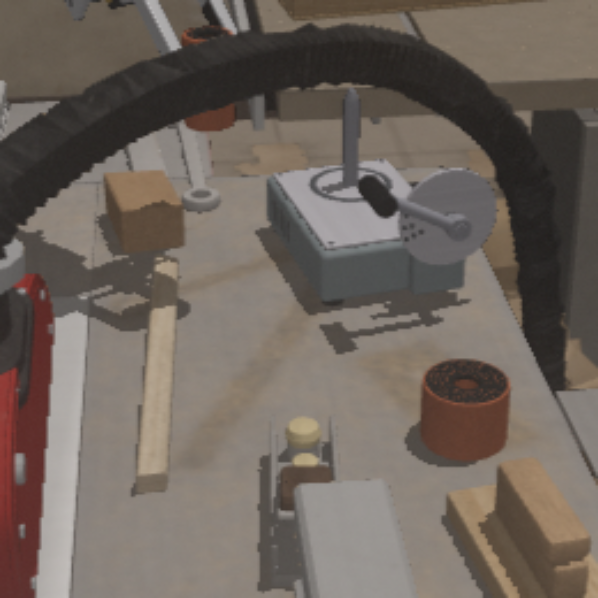

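```bash
python3 - <<'E'
import cv2
a=cv2.imread("pics/wrist4.png")
cv2.imwrite("pics/w4a.png",cv2.resize(a[0:200,460:620],None,fx=3,fy=3,interpolation=cv2.INTER_CUBIC))
cv2.imwrite("pics/w4b.png",cv2.resize(a[170:380,260:520],None,fx=2.8,fy=2.8,interpolation=cv2.INTER_CUBIC))
E
```

```text
(no output)
```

View pics/w4a.png

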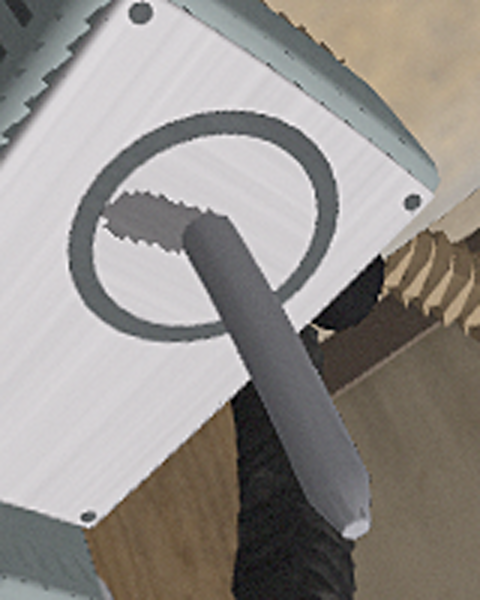

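View pics/w4b.png

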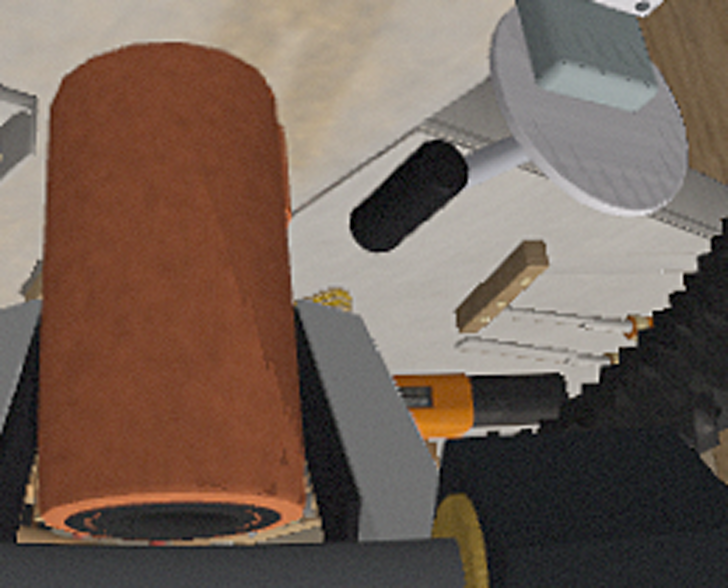

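```bash
python3 - <<'E'
from h import *
from scipy.optimize import least_squares
from scipy.spatial.transform import Rotation as Rn
np.set_printoptions(precision=4,suppress=True)
a=np.linspace(0,2*np.pi,60);c=get_calibration("wrist");o=get_obs();T=o["tool_pos"];R=Rn.from_euler("xyz",o["ee_rot"]).as_matrix()
# bobbin axes: attitude relative to tool fixed at grasp
R0=Rn.from_euler("xyz",[2.304,-.007,.468]).as_matrix();M=R@R0.T;print("bob axis",M[:,2])
def box(x,y,z0):
    P=np.array([wproj(np.array([x,y,z0])+M@[.022*np.cos(t),.022*np.sin(t),z],c) for z in(0,.08) for t in a]);return np.r_[P.min(0),P.max(0)]
r=least_squares(lambda v:box(*v)-[273.6,185,368.2,363.9],[.39,-.155,.17]);print("bob bottom",r.x,r.fun)
ph=o["ee_rot"][2]-np.pi/2;A=np.array([np.cos(ph),np.sin(ph)]);L=np.array([-A[1],A[0]])
d=r.x[:2]-T[:2];print("rel fwd,left,z",d@A,d@L,r.x[2]-T[2], "pred bottom",T[:2]+.0603*A,T[2]-.1101)
print("spindle tip",wonz((578.3,175),.157,c),"foot",wonz((529,77),.06,c))
print("bar",wonz((406,239.6),.126,c))
# with side/top estimates
print(wproj((.5256,-.056,.157),c),wproj((.5256,-.056,.06),c))
# 3-view lsq for spindle tip
def tipres(X): return np.r_[proj("side",X)-[352.6,179],proj("top",X)-[241.3,192.3],wproj(X,c)-[578.3,175]]
r=least_squares(tipres,[.525,-.056,.157]);print("3view tip",r.x,r.fun)
E
```

```text
bob axis [ 0.001  -0.0009  1.    ]
bob bottom [ 0.3903 -0.1553  0.166 ] [-0.4119  0.2443  0.4089 -0.2429]
rel fwd,left,z 0.06072875191573638 0.0012400356219415358 -0.11098718634480462 pred bottom [ 0.389  -0.1555] 0.16685031648428963
spindle tip [ 0.5102 -0.0539  0.157 ] foot [ 0.5151 -0.0547  0.06  ]
bar [ 0.511 -0.214  0.126]
[584.8139 185.3164] [535.0181  84.7033]
3view tip [ 0.5243 -0.0563  0.1495] [0.473  1.7966 1.8509 2.2325 1.3189 0.3403]
```

jog_arm([
  [0,0,0.087,5,18,4,36],
  [0,0,0.087,10,18,4,36],
  [0,0,0.087,10,18,4,36],
  [0,0,0.087,12,18,4,36],
  [0,0,0.087,12,18,3,36],
  [0,0,0.087,10,14,0,36],
  [0,0,0,0,0,0,36],
])

```text
time: 8.28
tool_pos: [0.418, -0.0005, 0.2942]
ee_rot: [2.308, -0.004, 1.036]
wrist_force: [-0.1, -0.2, -2.1]
width: 0.0441
```

```bash
python3 - <<'E'
from h import *
o=get_obs();print(o["tool_pos"],o["ee_rot"],o["joint_positions"],o["wrist_force"],o["width"])
im=snapshot("wrist");cv2.imwrite(f"pics/wrist5.png",im[:,:,::-1])
im=snapshot("side");cv2.imwrite(f"pics/side5.png",im[:,:,::-1])
im=snapshot("top");cv2.imwrite(f"pics/top5.png",im[:,:,::-1])
E
```

```text
[ 0.41802404 -0.00054111  0.2941547 ] [ 2.30817857 -0.00449759  1.03646244] [ 0.14399553 -0.55900512  2.06614892 -0.57844537  1.00709423 -0.73597796] [-0.06589532 -0.19266942 -2.14582847] 0.04409862060120246
```

View pics/wrist5.png

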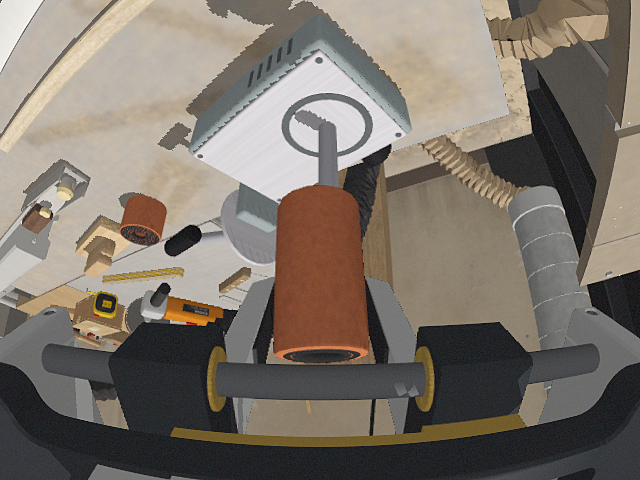

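View pics/side5.png

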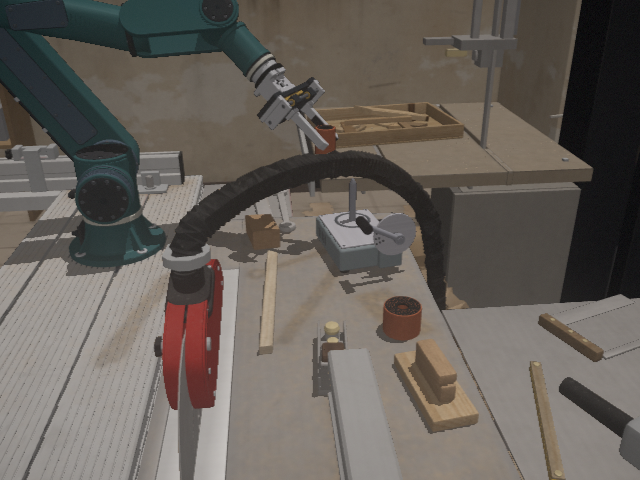

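```bash
python3 - <<'E'
import cv2
a=cv2.imread("pics/wrist5.png")
cv2.imwrite("pics/w5a.png",cv2.resize(a[60:200,260:400],None,fx=4,fy=4,interpolation=cv2.INTER_CUBIC))
E
```

```text
(no output)
```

View pics/w5a.png

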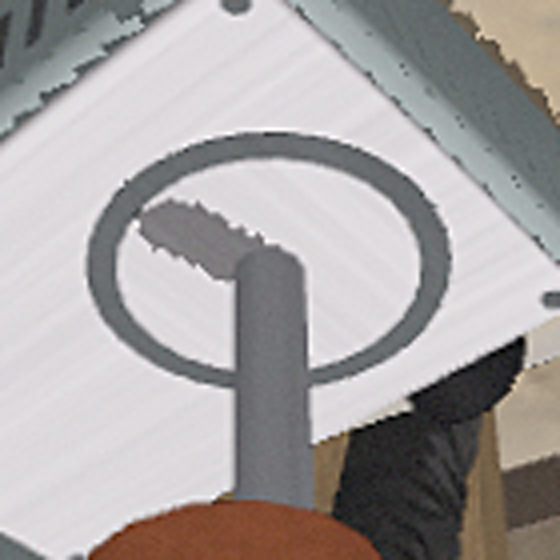

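```bash
python3 - <<'E'
from h import *
from scipy.optimize import least_squares
np.set_printoptions(precision=4,suppress=True)
c=get_calibration("wrist");o=get_obs();T=o["tool_pos"]
ph=o["ee_rot"][2]-np.pi/2;A=np.array([np.cos(ph),np.sin(ph)]);L=np.array([-A[1],A[0]])
bob=T[:2]+.0605*A+.0008*L;print("phi",np.degrees(ph),"bob",bob,"z",T[2]-.1105)
f=wonz((327.2,126),.06,c);print("foot",f)
# spindle model edges: fit axis x,y from edges
for z in(.06,.1,.12,.14): print(z,wproj([*f[:2],z],c))
print("top est",wproj((.5256,-.056,.06),c))
for s in (f[:2],np.array([.5256,-.056])): d=s-bob;print("need fwd,left",d@A,d@L,d)
import cv2
a=np.linspace(0,2*np.pi,60)
print("bob box pred",np.array([wproj([bob[0]+.022*np.cos(t),bob[1]+.022*np.sin(t),T[2]-.1105+z],c) for z in(0,.08) for t in a]).min(0),np.array([wproj([bob[0]+.022*np.cos(t),bob[1]+.022*np.sin(t),T[2]-.1105+z],c) for z in(0,.08) for t in a]).max(0))
E
```

```text
phi -30.585264090113007 bob [ 0.4707 -0.0304] z 0.18498351670724217
foot [ 0.525  -0.0538  0.06  ]
0.06 [327.2 126. ]
0.1 [328.0534 160.4683]
0.12 [328.5132 180.0656]
0.14 [328.9926 201.3805]
top est [325.3362 127.3295]
need fwd,left 0.058641694701626654 0.007526099077509065 [ 0.0543 -0.0234]
need fwd,left 0.06028770855640139 0.005922112241948189 [ 0.0549 -0.0256]
bob box pred [271.5965 185.38  ] [367.5654 364.541 ]
```

jog_arm([
  [0,0,0,18,-8,0,36],
  [0,0,0,18,-8,-4,36],
  [0,0,0,18,-8,-4,36],
  [0,0,0,0,0,0,36],
  [0,0,0,0,0,0,36],
])

```text
time: 9.05
tool_pos: [0.4723, -0.0236, 0.2887]
ee_rot: [2.305, -0.007, 1.039]
wrist_force: [-0.4, -0.1, -1.1]
width: 0.0441
```

```bash
python3 - <<'E'
from h import *
np.set_printoptions(precision=4,suppress=True)
o=get_obs();print(o["tool_pos"],o["ee_rot"],o["joint_positions"],o["wrist_force"],o["width"])
im=snapshot("wrist");cv2.imwrite(f"pics/wrist6.png",cv2.resize(im[80:400,200:460,::-1],None,fx=1.8,fy=1.8,interpolation=cv2.INTER_CUBIC))
im=snapshot("side");cv2.imwrite(f"pics/side6.png",cv2.resize(im[100:260,270:430,::-1],None,fx=3.7,fy=3.7,interpolation=cv2.INTER_CUBIC))
c=get_calibration("wrist");T=o["tool_pos"]
ph=o["ee_rot"][2]-np.pi/2;A=np.array([np.cos(ph),np.sin(ph)]);L=np.array([-A[1],A[0]])
bob=T[:2]+.0605*A+.0008*L;print("bob",bob,T[2]-.1105)
for p in((.525,-.054),(.5256,-.056)): print([wproj([*p,z],c) for z in(.06,.1,.14)])
E
```

```text
[ 0.4723 -0.0236  0.2887] [ 2.3049 -0.0068  1.0389] [ 0.0458 -0.4296  2.0036 -0.5413  0.8937 -0.7945] [-0.3537 -0.1296 -1.1203] 0.04411830373158363
bob [ 0.5248 -0.0536] 0.1782261584761467
[array([316.77  ,  76.8043]), array([316.8632, 111.7836]), array([317.0056, 155.8889])]
[array([314.8792,  78.4073]), array([314.7722, 113.4462]), array([314.6863, 157.5431])]
```

View pics/wrist6.png

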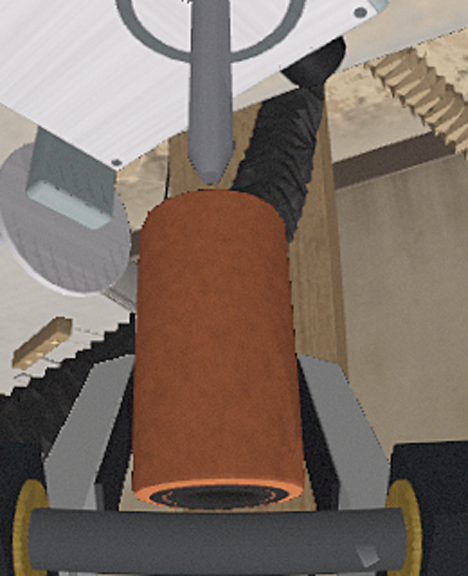

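View pics/side6.png

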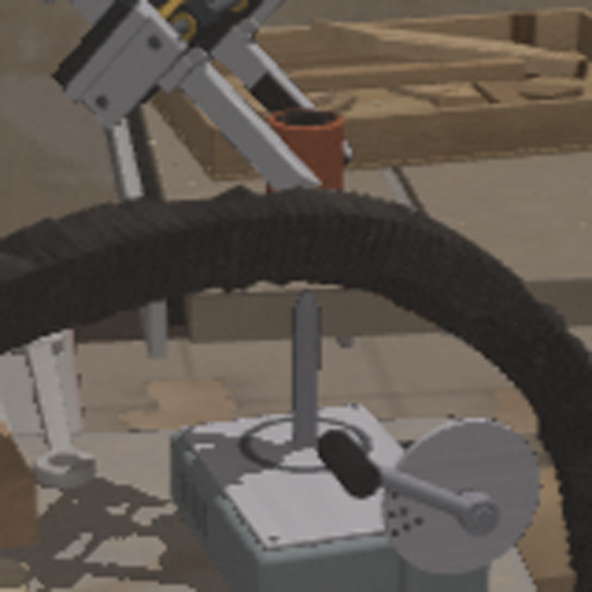

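Spindle and bobbin axes line up in both views: 211 vs about 211 in the wrist crop, 306 vs 306.5 in the side crop. Descending in steps and watching the force.

jog_arm([
  [0,0,0,0,0,-10,36],
  [0,0,0,0,0,-10,36],
  [0,0,0,0,0,-8,36],
  [0,0,0,0,0,-8,36],
  [0,0,0,0,0,0,36],
])

```text
time: 9.78
tool_pos: [0.4725, -0.0236, 0.252]
ee_rot: [2.306, -0.006, 1.04]
wrist_force: [0.3, -1.3, -1.4]
width: 0.0439
```

```bash
python3 - <<'E'
from h import *
np.set_printoptions(precision=4,suppress=True)
o=get_obs();print(o["tool_pos"],o["ee_rot"],o["wrist_force"],o["wrist_torque"],o["width"])
im=snapshot("wrist");cv2.imwrite(f"pics/wrist7.png",cv2.resize(im[80:400,200:460,::-1],None,fx=1.8,fy=1.8,interpolation=cv2.INTER_CUBIC))
im=snapshot("side");cv2.imwrite(f"pics/side7.png",cv2.resize(im[100:260,270:430,::-1],None,fx=3.7,fy=3.7,interpolation=cv2.INTER_CUBIC))
E
```

```text
[ 0.4725 -0.0236  0.252 ] [ 2.3055 -0.0058  1.0397] [ 0.3388 -1.3227 -1.4055] [ 0.0103  0.4011 -0.0958] 0.04391550141992263
```

View pics/wrist7.png

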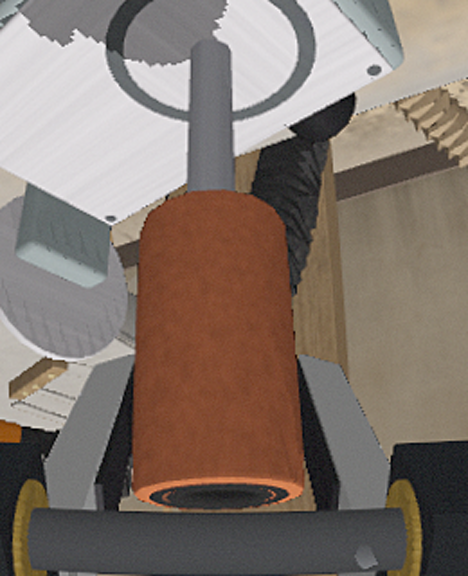

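View pics/side7.png

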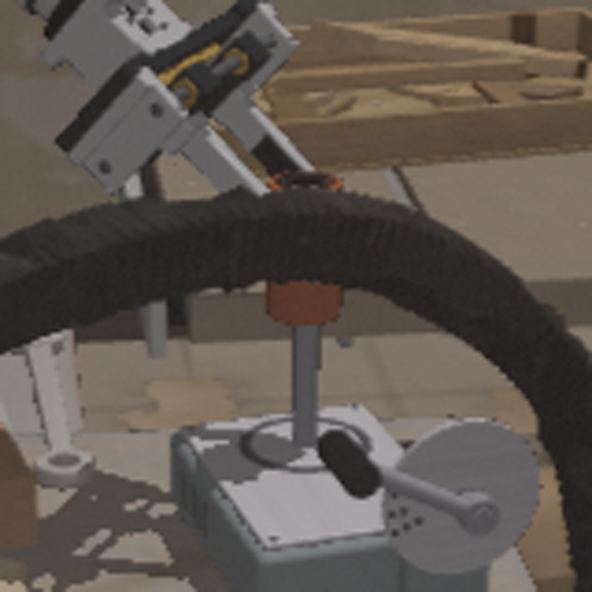

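The bobbin is on the spindle, past the taper, with only about 1 N of side force. Continuing down.

jog_arm([
  [0,0,0,0,0,-8,36],
  [0,0,0,0,0,-8,36],
  [0,0,0,0,0,-8,36],
  [0,0,0,0,0,-8,36],
  [0,0,0,0,0,-8,36],
  [0,0,0,0,0,0,36],
])

```text
time: 10.62
tool_pos: [0.4729, -0.0238, 0.2124]
ee_rot: [2.304, -0.006, 1.04]
wrist_force: [6.2, -6.7, -2.2]
width: 0.0437
```

jog_arm([
  [0,0,0,1,-1,0,36],
  [0,0,0,0,0,0,36],
])

```text
time: 10.88
tool_pos: [0.4734, -0.0242, 0.2119]
ee_rot: [2.306, -0.007, 1.04]
wrist_force: [1.6, -0.0, -1.8]
width: 0.044
```

jog_arm([
  [0,0,0,0,0,-8,36],
  [0,0,0,0,0,-8,36],
  [0,0,0,0,0,-8,36],
  [0,0,0,0,0,-8,36],
  [0,0,0,0,0,-4,36],
  [0,0,0,0,0,0,36],
])

```text
time: 11.62
tool_pos: [0.4734, -0.0244, 0.1762]
ee_rot: [2.306, -0.007, 1.039]
wrist_force: [1.2, -1.5, -2.7]
width: 0.0443
```

jog_arm([
  [0,0,0,0,0,-2,36],
  [0,0,0,0,0,-2,36],
  [0,0,0,0,0,-1,36],
  [0,0,0,0,0,0,36],
])

```text
time: 12.12
tool_pos: [0.4739, -0.0245, 0.1724]
ee_rot: [2.304, -0.007, 1.04]
wrist_force: [-0.2, -2.4, 0.2]
width: 0.0438
```

jog_arm([
  [0,0,0,0,0,-1,36],
  [0,0,0,0,0,0,36],
])

```text
time: 12.38
tool_pos: [0.4739, -0.0245, 0.1713]
ee_rot: [2.304, -0.007, 1.04]
wrist_force: [-0.3, -3.3, 1.3]
width: 0.0439
```

```bash
python3 - <<'E'
from h import *
o=get_obs();print(o["tool_pos"],o["wrist_force"])
im=snapshot("wrist");cv2.imwrite(f"pics/wrist8.png",cv2.resize(im[80:400,200:460,::-1],None,fx=1.8,fy=1.8,interpolation=cv2.INTER_CUBIC))
im=snapshot("side");cv2.imwrite(f"pics/side8.png",cv2.resize(im[100:260,270:430,::-1],None,fx=3.7,fy=3.7,interpolation=cv2.INTER_CUBIC))
E
```

```text
[ 0.47385058 -0.0244647   0.17126656] [-0.31252301 -3.28364556  1.31503679]
```

View pics/wrist8.png

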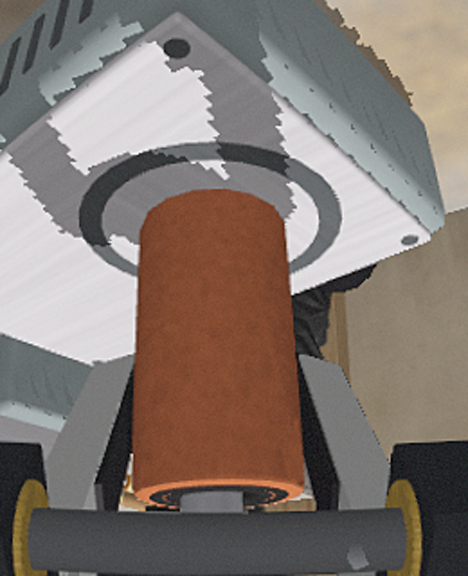

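View pics/side8.png

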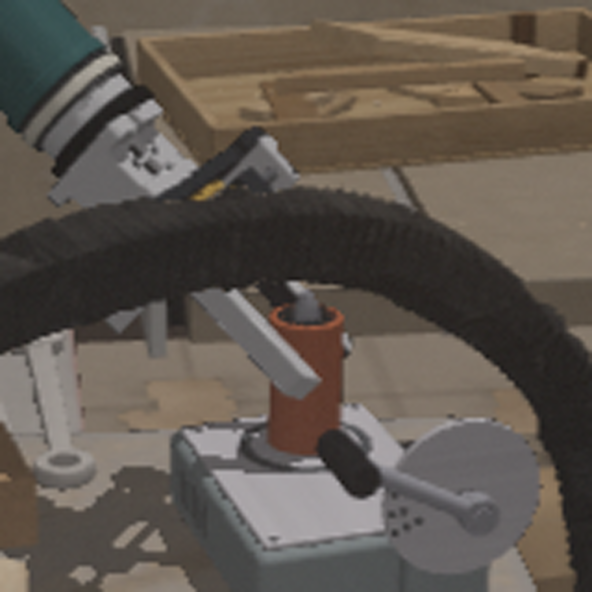

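jog_arm([
  [0,0,0,0,-1,-1,36],
  [0,0,0,0,0,-1,36],
  [0,0,0,0,0,0,36],
])

```text
time: 12.85
tool_pos: [0.4743, -0.0251, 0.17]
ee_rot: [2.303, -0.008, 1.041]
wrist_force: [-2.6, 0.2, 3.8]
width: 0.044
```

jog_arm([
  [0,0,0,0,0,0,50],
  [0,0,0,0,0,0,62],
  [0,0,0,0,0,0,62],
  [0,0,0,0,0,0,62],
])

```text
time: 13.35
tool_pos: [0.4736, -0.0253, 0.1688]
ee_rot: [2.305, -0.007, 1.04]
wrist_force: [-0.2, -0.1, 0.2]
width: 0.062
```

```bash
python3 - <<'E'
from h import *
o=get_obs();print(o["tool_pos"],o["wrist_force"])
im=snapshot("wrist");cv2.imwrite(f"pics/wrist9.png",cv2.resize(im[80:400,200:460,::-1],None,fx=1.8,fy=1.8,interpolation=cv2.INTER_CUBIC))
E
```

```text
[ 0.47364514 -0.02533014  0.16875704] [-0.17455153 -0.11497672  0.20497234]
```

View pics/wrist9.png

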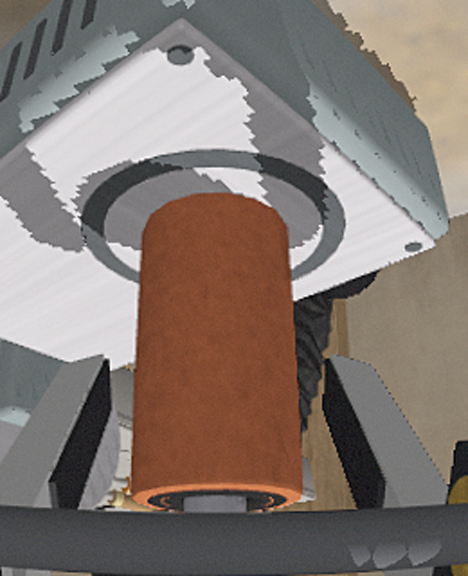

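Released with clearance on both sides. Retreating straight back, then checking the seating and the lever.

jog_arm([
  [0,0,0,-17,10,2,62],
  [0,0,0,-26,15,5,62],
  [0,0,0,-30,18,10,62],
  [0,0,0,-30,15,30,40],
  [0,0,0,0,0,0,0],
])

```text
time: 14.02
tool_pos: [0.371, 0.034, 0.219]
ee_rot: [2.3, -0.012, 1.043]
wrist_force: [0.5, 0.2, 0.5]
width: 0.0453
```

```bash
python3 - <<'E'
from h import *
o=get_obs();print(o["tool_pos"],o["ee_rot"],o["joint_positions"],o["wrist_force"])
im=snapshot("wrist");cv2.imwrite(f"pics/wrist10.png",im[:,:,::-1])
im=snapshot("side");cv2.imwrite(f"pics/side10.png",cv2.resize(im[140:280,300:440,::-1],None,fx=4.2,fy=4.2,interpolation=cv2.INTER_CUBIC))
im=snapshot("top");cv2.imwrite(f"pics/top10.png",cv2.resize(im[140:250,215:375,::-1],None,fx=4.5,fy=4.5,interpolation=cv2.INTER_CUBIC))
E
```

```text
[0.37101984 0.0339613  0.21897   ] [ 2.29953942 -0.012343    1.04347713] [ 0.31684003 -0.60676415  2.24413156 -0.71880156  0.99446914 -0.47699294] [0.5101105  0.23512642 0.45207889]
```

View pics/wrist10.png

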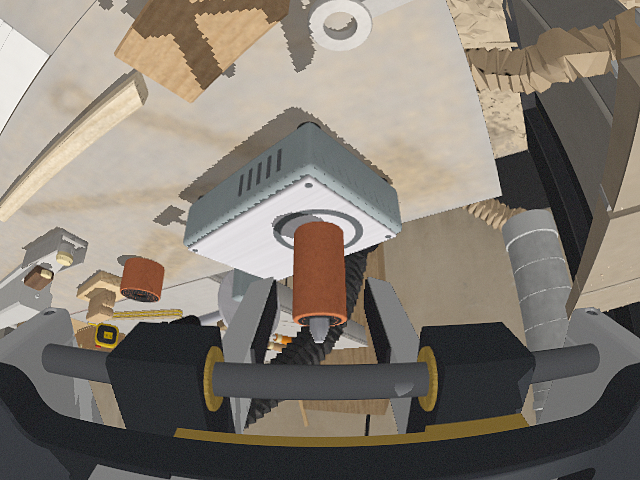

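View pics/side10.png

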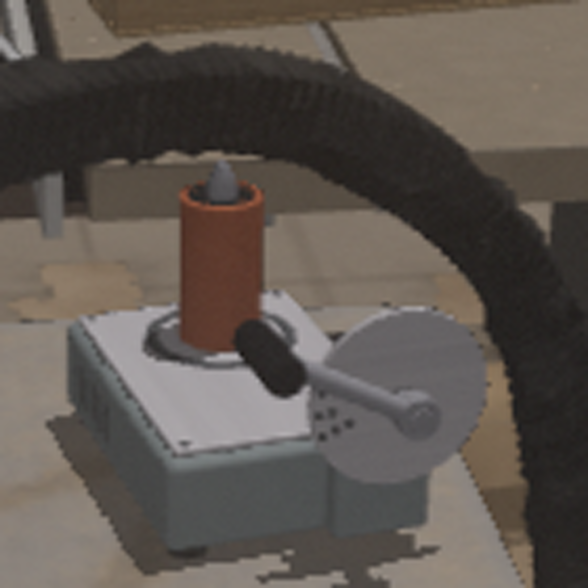

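View pics/top10.png

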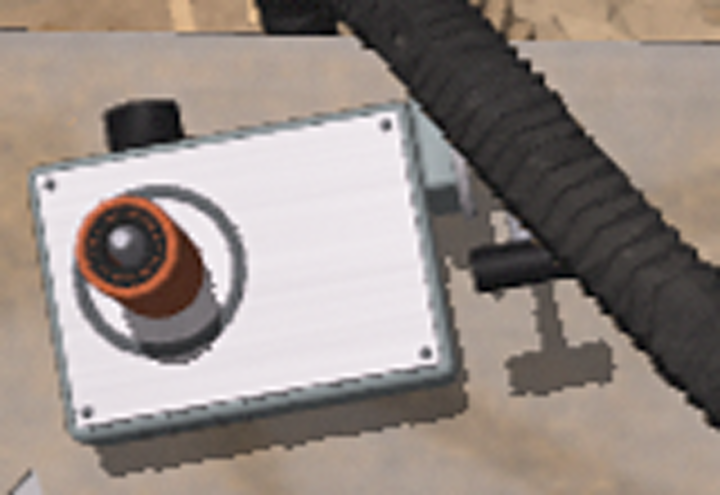

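The bobbin is fully seated, with about 17 mm of spindle showing above its top and its lower end at the table ring. Now I'll locate the lever bar and plan the press.

```bash
python3 - <<'E'
from h import *
from scipy.optimize import least_squares
np.set_printoptions(precision=4,suppress=True)
print("near end top",onz("top",(319.6,199.3),.126),"side centre",onz("side",(364.3,225),.126))
yw=.199;X=np.array([np.cos(yw),np.sin(yw)]);Y=np.array([-np.sin(yw),np.cos(yw)])
e=onz("top",(319.6,199.3),.126)[:2];print("bar from top",e-.025*Y)
# sander corners fit -> yaw/centre (top view, table edge), spindle in sander frame
# side silhouette fit of capsule-like cylinder bbox
im=cv2.cvtColor(cv2.imread("pics/side0.png"),cv2.COLOR_BGR2GRAY)
a=np.linspace(0,2*np.pi,40)
def pts(b,f):
    return np.array([f(np.array([*b,.126])+np.array([*(s*.025*Y),0])+.01*(np.cos(t)*np.array([*X,0])+np.sin(t)*np.array([0,0,1]))) for s in(-1,1) for t in a])
def sb(b): P=pts(b,lambda q:proj("side",q));return np.r_[P.min(0),P.max(0)]
def tb(b): P=pts(b,lambda q:proj("top",q));return np.r_[P.min(0),P.max(0)]
b=np.array([.525,-.222]);print(sb(b),tb(b))
r=least_squares(lambda v:np.r_[sb(v)-[355.9,215.5,373,235],tb(v)[0]-319.3,],b);print(r.x,r.fun,tb(r.x))
print(look_for("lever_bar","side")[:1],look_for("lever_bar","top")[:1])
E
```

```text
near end top [ 0.5217 -0.1988  0.126 ] side centre [ 0.5223 -0.2302  0.126 ]
bar from top [ 0.5266 -0.2233]
[355.785  213.2675 374.6234 233.2955] [317.9568 190.3522 345.5919 205.2721]
[ 0.5228 -0.2262] [-0.9589 -1.3063  0.8159 -0.6812  0.8161] [320.1161 191.5642 347.7612 206.4863]
[{'bbox': [357.1, 215.4, 406.7, 243.0], 'conf': 0.91}] [{'bbox': [318.5, 189.6, 337.6, 204.5], 'conf': 0.61}]
```

```bash
python3 - <<'E'
import cv2
a=cv2.imread("pics/top0.png")[180:220,305:350];cv2.imwrite("pics/tb.png",cv2.resize(a,None,fx=14,fy=14,interpolation=cv2.INTER_NEAREST))
a=cv2.imread("pics/side0.png")[205:250,345:385];cv2.imwrite("pics/sb.png",cv2.resize(a,None,fx=13,fy=13,interpolation=cv2.INTER_NEAREST))
E
```

```text
(no output)
```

View pics/tb.png

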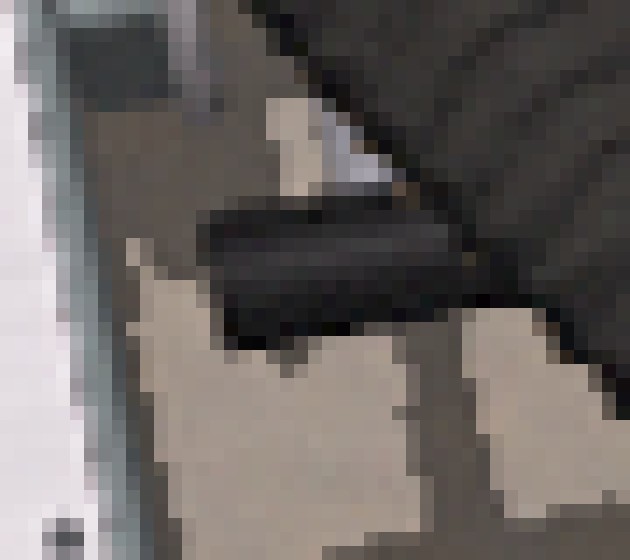

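View pics/sb.png

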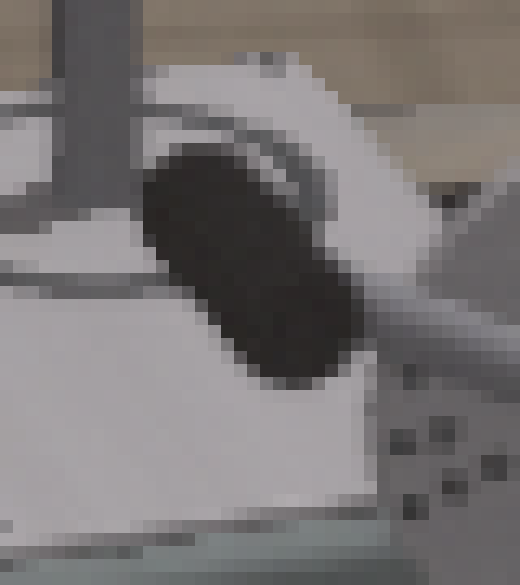

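jog_arm([
  [0,0,0,8,-45,3,0],
  [0,0,0,8,-45,3,0],
  [0,0,0,8,-45,3,0],
  [0,0,0,8,-45,3,0],
  [0,0,0,8,-45,0,0],
  [0,0,0,28,0,-6,0],
  [0,0,0,28,0,-6,0],
  [0,0,0,0,0,0,0],
  [0,0,0,0,0,0,0],
])

```text
time: 15.4
tool_pos: [0.4662, -0.1926, 0.2148]
ee_rot: [2.307, -0.007, 1.039]
wrist_force: [1.1, 0.2, -0.2]
width: 0.0006
```

```bash
cat > look.py <<'E'
import sys
from h import *
from scipy.spatial.transform import Rotation as Rn
np.set_printoptions(precision=4,suppress=True)
k=sys.argv[1]
o=get_obs();print(o["tool_pos"],o["ee_rot"],o["joint_positions"],o["wrist_force"],o["width"])
R=Rn.from_euler("xyz",o["ee_rot"]).as_matrix()
for s in(-8,8): print("tip corner",o["tool_pos"]+R@[0,s/1000,.097])
im=snapshot("wrist");cv2.imwrite(f"pics/wrist{k}.png",im[:,:,::-1])
im=snapshot("side");cv2.imwrite(f"pics/side{k}.png",cv2.resize(im[140:280,300:440,::-1],None,fx=4.2,fy=4.2,interpolation=cv2.INTER_CUBIC))
im=snapshot("top");cv2.imwrite(f"pics/top{k}.png",cv2.resize(im[140:250,215:375,::-1],None,fx=4.5,fy=4.5,interpolation=cv2.INTER_CUBIC))
E
python3 look.py 11
```

```text
[ 0.4662 -0.1926  0.2148] [ 2.3068 -0.0069  1.0393] [-0.4918 -0.3645  2.1125 -0.0468  0.5597 -1.4993] [ 1.103   0.2223 -0.1622] 0.0006078720919079539
tip corner [ 0.5238 -0.2259  0.1437]
tip corner [ 0.533  -0.2314  0.1556]
```

View pics/wrist11.png

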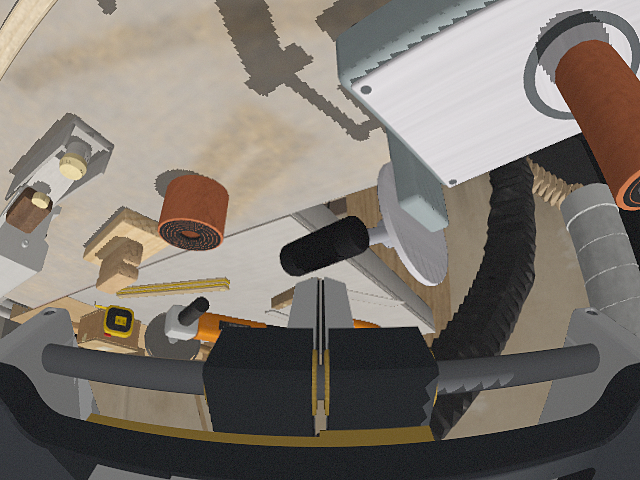

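View pics/side11.png

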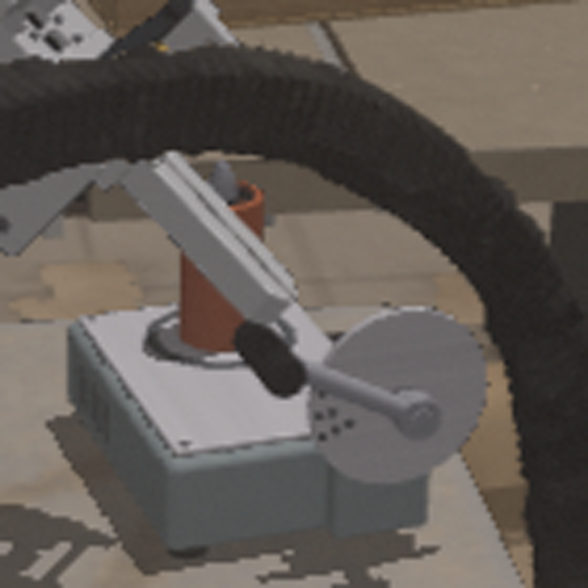

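View pics/top11.png

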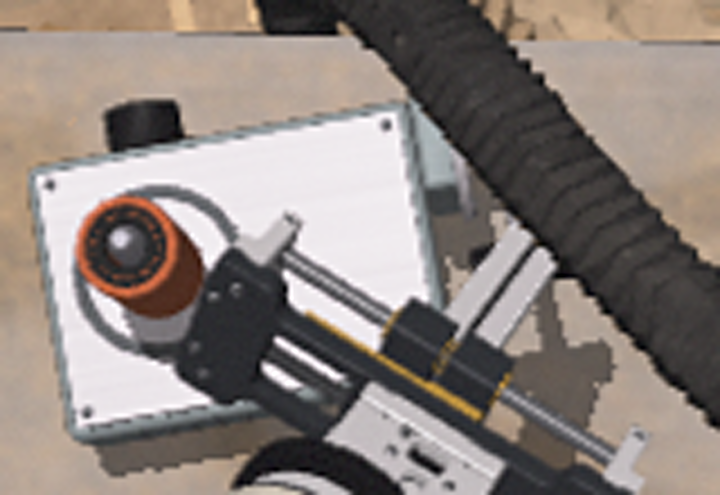

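```bash
python3 - <<'E'
from h import *
np.set_printoptions(precision=4,suppress=True)
c=get_calibration("wrist")
print("bar mid wrist",wonz((325,250),.126,c), wproj((.5245,-.2245,.126),c))
Y=np.array([-.198,.98,0])
for s in(-1,1): print(wproj(np.array([.5245,-.2245,.126])+s*.025*Y,c))
print("bracket",onz("top",(279.4,187.8),.22),onz("top",(215+180/4.5,140+350/4.5),.22))
E
python3 - <<'E'
import cv2
a=cv2.imread("pics/wrist11.png")[190:310,260:410];cv2.imwrite("pics/w11z.png",cv2.resize(a,None,fx=5,fy=5,interpolation=cv2.INTER_CUBIC))
E
```

```text
bar mid wrist [ 0.5288 -0.2242  0.126 ] [320.5384 247.0617]
[288.1313 260.4198]
[358.1237 231.5479]
bracket [ 0.5272 -0.132   0.22  ] [ 0.4741 -0.0915  0.22  ]
```

View pics/w11z.png

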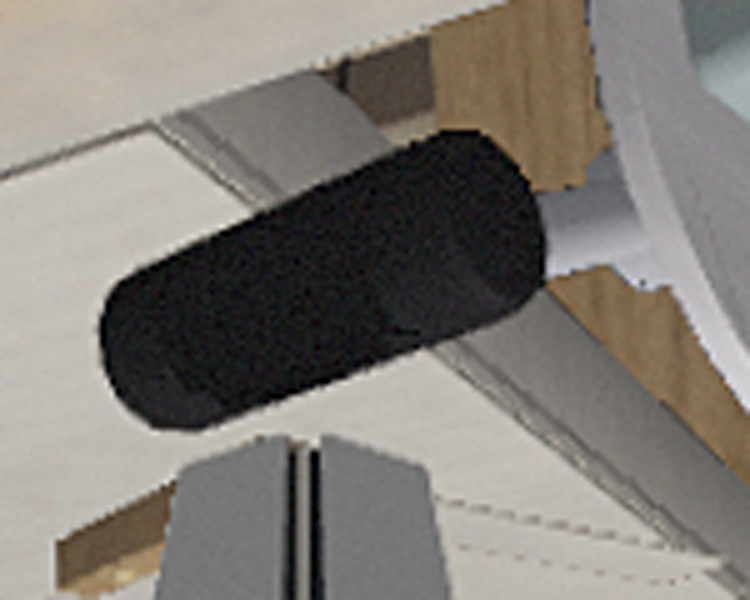

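jog_arm([
  [0,0,0,2,2,-3,0],
  [0,0,0,0,0,-4,0],
  [0,0,0,0,0,-2,0],
  [0,0,0,0,0,0,0],
])

```text
time: 16.05
tool_pos: [0.4688, -0.1903, 0.2072]
ee_rot: [2.304, -0.007, 1.04]
wrist_force: [-0.7, 0.3, 1.3]
width: 0.0004
```

jog_arm([
  [0,0,0,-1,0,-3,0],
  [0,0,0,-1,0,-3,0],
  [0,0,0,0,0,0,0],
])

```text
time: 16.42
tool_pos: [0.468, -0.1909, 0.2041]
ee_rot: [2.297, -0.008, 1.04]
wrist_force: [-2.9, 1.9, 7.1]
width: 0.0002
```

jog_arm([
  [0,0,0,-2,-0.4,-4,0],
  [0,0,0,-1.5,-0.4,-4,0],
  [0,0,0,-1,-0.4,-4,0],
  [0,0,0,-1,-0.2,-4,0],
  [0,0,0,0,0,0,0],
])

```text
time: 17.05
tool_pos: [0.4617, -0.1924, 0.1864]
ee_rot: [2.301, -0.007, 1.04]
wrist_force: [-1.8, -0.9, 4.5]
width: 0.0006
```

```bash
python3 look.py 12
```

```text
[ 0.4617 -0.1924  0.1864] [ 2.301  -0.0067  1.0396] [-0.4979 -0.3433  2.1614 -0.0437  0.4835 -1.5049] [-1.7733 -0.9415  4.5375] 0.0005959067168356421
tip corner [ 0.5197 -0.2259  0.1157]
tip corner [ 0.5288 -0.2314  0.1277]
```

View pics/side12.png

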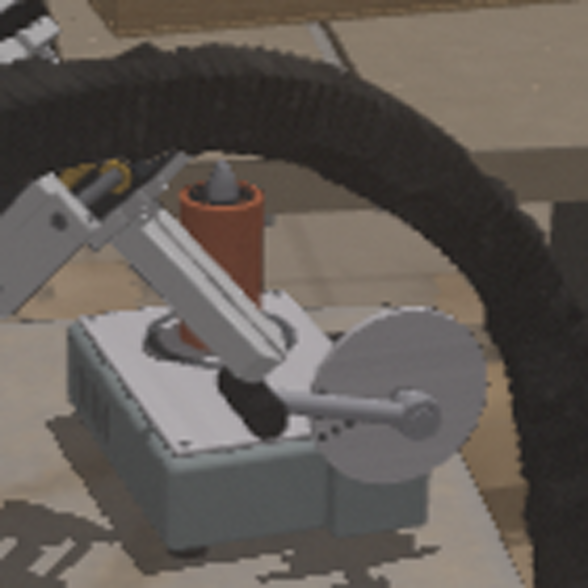

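View pics/wrist12.png

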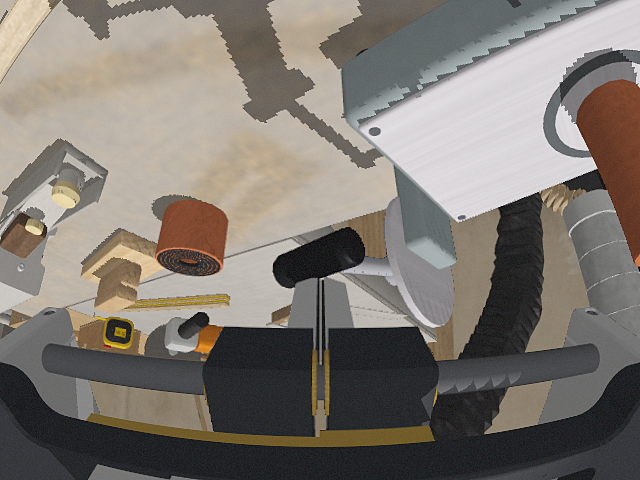

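jog_arm([
  [0,0,0,-1,-0.2,-4,0],
  [0,0,0,-1,-0.2,-4,0],
  [0,0,0,-1,-0.2,-4,0],
  [0,0,0,0,0,-4,0],
  [0,0,0,0,0,-4,0],
  [0,0,0,0,0,-4,0],
  [0,0,0,0,0,0,0],
])

```text
time: 18.08
tool_pos: [0.4584, -0.1926, 0.1613]
ee_rot: [2.303, -0.007, 1.04]
wrist_force: [-3.4, -2.1, 6.3]
width: 0.0002
```

jog_arm([
  [0,0,0,0,0,-4,0],
  [0,0,0,1,0.2,-4,0],
  [0,0,0,1,0.2,-4,0],
  [0,0,0,1,0.2,-4,0],
  [0,0,0,0,0,0,0],
])

```text
time: 18.7
tool_pos: [0.4616, -0.1919, 0.1454]
ee_rot: [2.303, -0.007, 1.04]
wrist_force: [-1.0, -1.6, 5.3]
width: 0.0005
```

```bash
python3 look.py 13
```

```text
[ 0.4616 -0.1919  0.1454] [ 2.303  -0.0074  1.0401] [-0.4972 -0.2801  2.2084 -0.0545  0.3754 -1.4921] [-1.0278 -1.627   5.273 ] 0.0004981747157371755
tip corner [ 0.5195 -0.2252  0.0746]
tip corner [ 0.5287 -0.2307  0.0865]
```

View pics/side13.png

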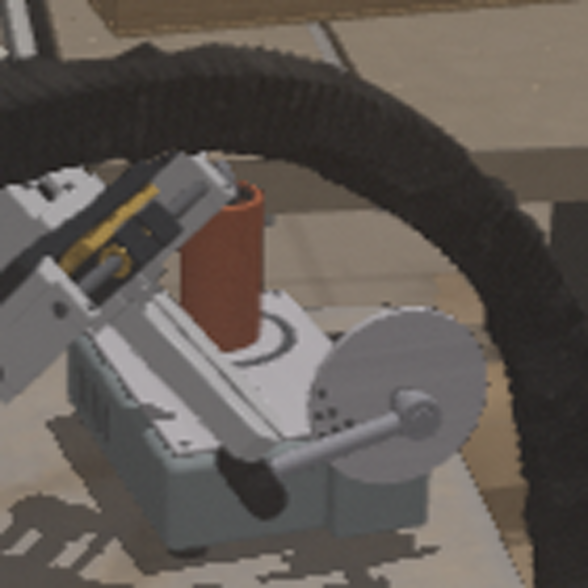

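jog_arm([
  [0,0,0,1,0.2,-3,0],
  [0,0,0,0,0,0,0],
])

```text
time: 19.1
tool_pos: [0.4624, -0.1916, 0.1422]
ee_rot: [2.304, -0.007, 1.04]
wrist_force: [-1.1, -1.8, 5.6]
width: 0.0007
```

jog_arm([
  [0,0,0,1,0.2,-2,0],
  [0,0,0,0,0,0,0],
])

```text
time: 19.35
tool_pos: [0.4634, -0.1914, 0.1402]
ee_rot: [2.304, -0.007, 1.04]
wrist_force: [-2.3, -0.7, 4.7]
width: 0.0006
```

jog_arm([
  [0,0,0,0.5,0.1,-1,0],
  [0,0,0,0,0,0,0],
])

```text
time: 19.6
tool_pos: [0.4638, -0.1912, 0.1393]
ee_rot: [2.304, -0.007, 1.04]
wrist_force: [-2.1, -0.2, 5.8]
width: 0.0008
```

jog_arm([
  [0,0,0,0.3,0,-1,0],
  [0,0,0,0,0,0,0],
  [0,0,0,0,0,0,0],
])

```text
time: 19.98
tool_pos: [0.4641, -0.1912, 0.1383]
ee_rot: [2.304, -0.007, 1.04]
wrist_force: [-2.7, -0.7, 6.6]
width: 0.0008
```

```bash
python3 look.py 14; python3 - <<'E'
from h import *
np.set_printoptions(precision=4,suppress=True)
im=snapshot("side");cv2.imwrite("pics/side14b.png",cv2.resize(im[205:275,340:410,::-1],None,fx=8,fy=8,interpolation=cv2.INTER_NEAREST))
yw=.199;X=np.array([np.cos(yw),np.sin(yw),0]);Y=np.array([-np.sin(yw),np.cos(yw),0]);ax=np.array([.525,-.2245,.085])+.0746*X
a=np.linspace(0,2*np.pi,60)
for q in(0,.7,.8,.84,.88):
    b=.5-q;B=ax-.085*np.cos(b)*X+np.array([0,0,.085*np.sin(b)])
    P=np.array([proj("side",B+s*.025*Y+.01*(np.cos(t)*X+np.sin(t)*np.array([0,0,1]))) for s in(-1,1) for t in a])
    print(q,B,P.min(0),P.max(0),"crop8",(P.min(0)-[340,205])*8,(P.max(0)-[340,205])*8, "axle",proj("side",ax))
E
```

```text
[ 0.4641 -0.1912  0.1383] [ 2.304  -0.0074  1.0399] [-0.4916 -0.2611  2.2108 -0.0698  0.3552 -1.4736] [-2.7409 -0.7335  6.5709] 0.0007702962013567733
tip corner [ 0.5219 -0.2246  0.0675]
tip corner [ 0.5311 -0.2301  0.0794]
0 [ 0.525  -0.2245  0.1258] [355.9587 213.9104] [374.8451 233.9962] crop8 [127.6698  71.2831] [278.7611 231.9695] axle [400.3553 237.5986]
0.7 [ 0.5165 -0.2262  0.0681] [351.4137 241.0534] [369.7766 261.5585] crop8 [ 91.3094 288.4273] [238.2126 452.4677] axle [400.3553 237.5986]
0.8 [ 0.5185 -0.2258  0.0599] [352.3702 244.6114] [370.6991 265.1505] crop8 [ 98.9616 316.8913] [245.5925 481.2037] axle [400.3553 237.5986]
0.84 [ 0.5196 -0.2256  0.0567] [352.8598 245.9823] [371.1782 266.5328] crop8 [102.8787 327.8587] [249.4254 492.2626] axle [400.3553 237.5986]
0.88 [ 0.5207 -0.2254  0.0535] [353.4091 247.3202] [371.7187 267.8809] crop8 [107.2728 338.5615] [253.7495 503.0471] axle [400.3553 237.5986]
```

View pics/side14b.png

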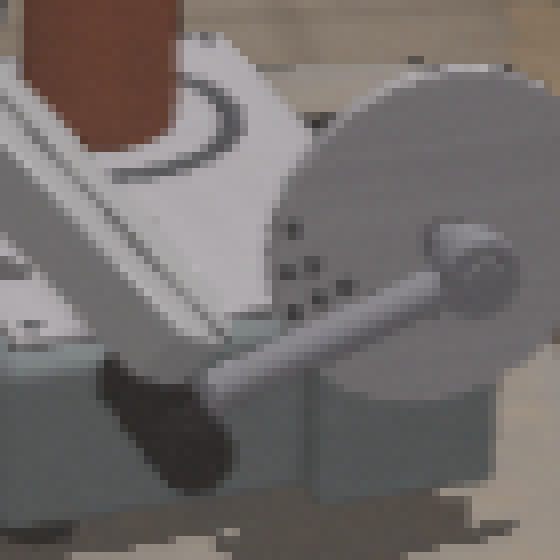

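View pics/wrist14.png

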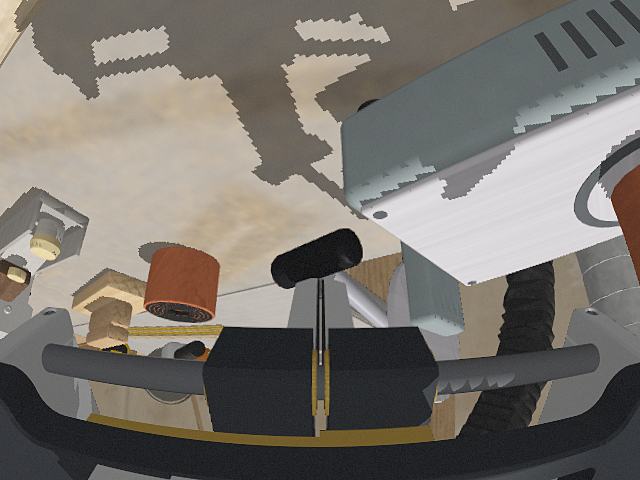

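jog_arm([
  [0,0,0,0.2,0,-0.7,0],
  [0,0,0,0,0,0,0],
  [0,0,0,0,0,0,0],
])

```text
time: 20.55
tool_pos: [0.4644, -0.1912, 0.1378]
ee_rot: [2.304, -0.008, 1.04]
wrist_force: [-3.1, 0.3, 6.7]
width: 0.0005
```

```bash
python3 look.py 15; python3 - <<'E'
from h import *
im=snapshot("side");cv2.imwrite("pics/side15f.png",im[:,:,::-1])
for l in("fat_bobbin","slim_bobbin","block_plane","strip_1"):
    print(l,[d["bbox"] for d in look_for(l,"side")[:1]],[d["bbox"] for d in look_for(l,"top")[:1]])
for _ in range(3): print(get_obs()["tool_pos"],get_obs()["wrist_force"])
E
```

```text
[ 0.4644 -0.1912  0.1378] [ 2.3035 -0.0076  1.04  ] [-0.4911 -0.2594  2.211  -0.0707  0.353  -1.4723] [-3.1017  0.3235  6.7425] 0.0004545873580949253
tip corner [ 0.5222 -0.2245  0.067 ]
tip corner [ 0.5314 -0.23    0.0789]
fat_bobbin [[382.7, 294.0, 424.0, 342.2]] [[398.4, 167.9, 433.6, 201.2]]
slim_bobbin [[341.1, 184.4, 364.1, 225.4]] [[229.2, 183.4, 261.9, 211.8]]
block_plane [[318.4, 321.3, 345.8, 395.3]] [[412.5, 234.7, 491.0, 264.1]]
strip_1 [[259.2, 252.2, 278.7, 352.3]] [[292.8, 284.0, 436.8, 305.1]]
[ 0.46438771 -0.19120785  0.13778742] [-2.64991815  0.1808047   6.71972714]
[ 0.46438771 -0.19120785  0.13778742] [-2.64991815  0.1808047   6.71972714]
[ 0.46438771 -0.19120785  0.13778742] [-2.64991815  0.1808047   6.71972714]
```

View pics/side15f.png

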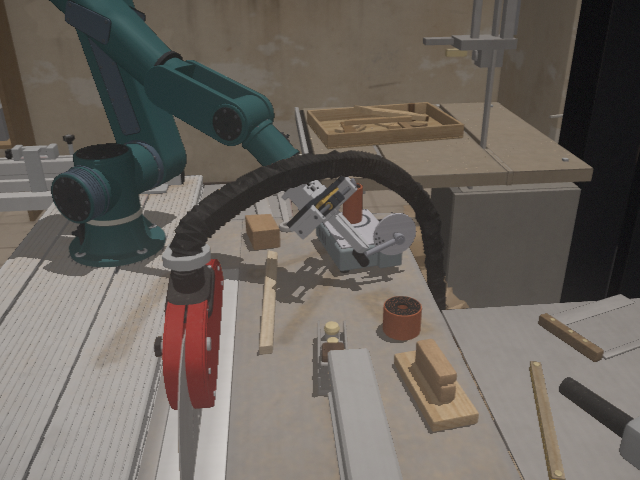

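View pics/side15.png

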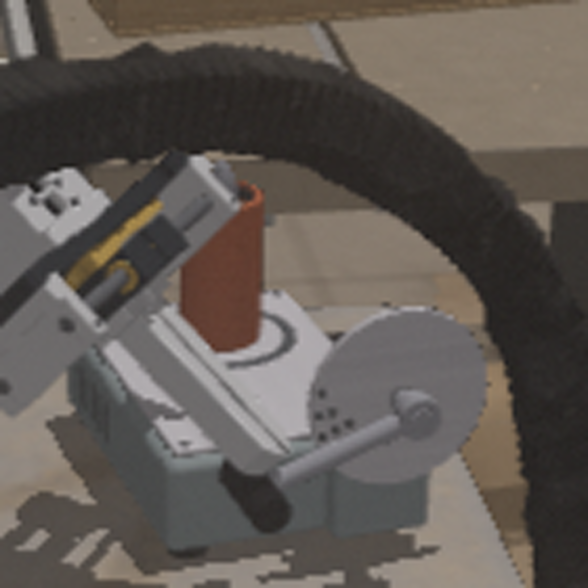

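```bash
python3 - <<'E'
import cv2,numpy as np
a=cv2.cvtColor(cv2.imread("pics/side0.png"),cv2.COLOR_BGR2GRAY).astype(float);b=cv2.cvtColor(cv2.imread("pics/side15f.png"),cv2.COLOR_BGR2GRAY).astype(float)
def bottom(im,c0,c1,r0,r1):
    out=[]
    for c in range(c0,c1):
        col=im[r0:r1,c];lo=col.min();k=int(np.where(col<lo+12)[0].max());hi=col[min(k+3,len(col)-1)];t=(lo+hi)/2
        j=k
        while j+1<len(col) and col[j+1]<t:j+=1
        out.append((c,round(r0+j+(t-col[j])/(col[j+1]-col[j]),2)) if j+1<len(col) else (c,None))
    return out
print(bottom(a,361,374,222,242));print(bottom(b,357,372,252,273))
E
```

```text
[(361, np.float64(229.46)), (362, np.float64(230.79)), (363, np.float64(232.22)), (364, np.float64(233.21)), (365, np.float64(233.76)), (366, np.float64(234.15)), (367, np.float64(234.39)), (368, np.float64(234.33)), (369, np.float64(233.78)), (370, np.float64(233.41)), (371, np.float64(232.57)), (372, np.float64(231.48)), (373, np.float64(231.14))]
[(357, np.float64(260.89)), (358, np.float64(262.33)), (359, np.float64(263.43)), (360, np.float64(264.74)), (361, np.float64(265.75)), (362, np.float64(266.37)), (363, np.float64(266.5)), (364, np.float64(266.48)), (365, np.float64(266.32)), (366, np.float64(265.76)), (367, np.float64(264.91)), (368, np.float64(264.09)), (369, np.float64(269.94)), (370, None), (371, None)]
```

jog_arm([
  [0,0,0,0.2,0,-0.7,0],
  [0,0,0,0,0,0,0],
  [0,0,0,0,0,0,0],
])

```text
time: 21.52
tool_pos: [0.4646, -0.1912, 0.1371]
ee_rot: [2.304, -0.008, 1.04]
wrist_force: [-3.9, -0.3, 6.7]
width: 0.0003
```

```bash
python3 look.py 16; python3 - <<'E'
from h import *
im=snapshot("side")
b=cv2.cvtColor(im,cv2.COLOR_RGB2GRAY).astype(float)
for c in range(362,366):
    col=b[258:273,c];print(c,col.astype(int))
E
```

```text
[ 0.4646 -0.1912  0.1371] [ 2.3036 -0.0075  1.04  ] [-0.4909 -0.2576  2.2113 -0.0718  0.3509 -1.4711] [-3.9467 -0.2782  6.7167] 0.0002601029101563642
tip corner [ 0.5224 -0.2246  0.0663]
tip corner [ 0.5316 -0.2301  0.0782]
362 [ 48  46  48  47  44  45  43  43  48  75  79  80  80  78 137]
363 [ 49  49  46  42  44  42  44  44  46  66  77  78  79  78 138]
364 [ 49  48  44  45  45  45  42  44  45  66  77  76  79  79 138]
365 [ 51  45  44  45  44  44  44  44  45  75  77  77  78  79 139]
```

The lever is at about 0.84 by both measures, with a 6.7 N push and no sign of the stop. Handing in.

```bash
python3 - <<'E'
from bench import *
print(close_job())
E
```

```text
the job is handed in; nothing more can be done
None
```

The slim bobbin is on the spindle and let go, and I handed the job in while still holding the run lever down at its third notch, at about 21.5 s of the 56 s allowed. `close_job()` gave no verdict.

**Bobbin:** I gripped it with the tool tilted, because the hose hangs right above where it stood. It slid down the spindle with up to about 9 N of sideways force, which I eased with a 1 mm shift. I pressed it down until the table pushed back with about 6 N before opening the fingers. In the pictures it sits down on the table ring with the spindle tip showing above it.

**Lever:** I pressed it down with closed fingers, past the first and second notches. Fingertip height put it at about 0.845 rad and the side camera at about 0.836 rad, against 0.84 for the third notch. The push was about 6.7 N (7.8 N with the sideways part), inside the 5–9 N holding range. There was no sharp rise in force, so it was not against the solid stop.

**Everything else:** The fat bobbin, block plane and strip stayed within a few pixels of where they started. The exception is that the last top view found the strip's left end about 22 pixels further in. The gripper was probably covering that end, since the strip's other end had not moved. The side view had no detection at the start to compare, but the strip lies in the same place in that picture.

**Measurements that disagreed:** An early wide-angle wrist view put the spindle about 10–15 mm off. I replaced it with a closer view, which agreed with the top camera to about 2 mm.

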